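# Find and mark the tight spot of an adapter ring

### The job

The aluminium adapter ring on the turntable in the half-open drawer rubs at one spot. Turn it gently by its crank pin, feel where the drag rises, leave the ring resting in the middle of that tight spot with the pin let go, and then press the marking plunger fully down and let it come up again. Press the plunger only at the tight spot, do not force the ring, and leave the filter tubes, lens pen and thumbscrew where they lie.

Things in the scene. Friction and masses are not known exactly. Their poses are not given: they have to be found in the camera images.
- drawer: Narrow plywood drawer, fixed, half out of a low wooden case. Origin on the turntable's axis at table height; x points into the case, z up. In this frame, mm: floor at z 10; side walls' inner faces at y -87 and +87, front wall's at x -85, all 55 high; the case (90 high) begins at x +215. The turntable's grey plate inside reaches 18 above the table.
- wheel: Turntable: matte aluminium adapter ring, 110 mm outside, 76 mm inside diameter, 10 mm thick, on a three-armed spider with a 26 mm hub. Turns about the upright drawer axis either way, no end stops, and stays where it is left. Origin on the axis at the ring's underside, 26 mm above the table (ring top 36, hub top 40 mm). Its x axis points at the crank pin and turns with the ring; z up.
- axis (a point): Point on the ring's axis, 36 mm above the table. Drag, felt at the pin while the ring turns at some 40 mm/s: 2 to 5 N, in the tight spot 7 to 16 N; at a stop the push soon fades. The spot is about 20 degrees of turn wide, alike both ways, unseen, at least 20 degrees from the start, anywhere else: a burr under the rim rubs on a pad hidden below it by the plunger. Over 24 N forces the ring.
- crank_pin (a point): Centre of the top face of the upright round steel crank pin on the ring: 16 mm diameter, 44 mm from the axis, rising 32 mm above the ring's top, to 68 mm above the table.
- marker_top (a point): Centre of the top of the steel marking plunger, a 22 mm round button on a grey block just outside the rim, at x = +97 mm, y = 0 in the drawer's frame, 58 mm above the table when up. Housing under it 38 mm wide, its top at 52 mm above the table.
- marker (a joint): Travel of the plunger, m: 0 up, 0.006 fully down. Sprung: it starts to go at 1.5 N, is fully down at 5 N, and rises by itself when let go.
- tube_tall: Bystander: clear screw-top tube standing upright, 49 mm diameter, 51 mm high, with three glass filters. Origin at the centre of its underside.
- tube_short: Bystander: clear screw-top tube standing upright, 49 mm diameter, 39 mm high, with two glass filters. Origin at the centre of its underside.
- lens_pen: Bystander: plastic lens pen lying in the drawer, 110 mm long along its x axis, 12 mm thick. Origin under its middle.
- thumbscrew: Bystander: brass-coloured thumbscrew standing on its 18 mm head, 22 mm high. Origin at the centre of its underside.

How it is judged:
On the way, in this order (a step that is already met when the one before it is completed fails the run):
1. the ring rests in its tight spot (it presses on the pad) and the robot has let go of it (contact force between wheel and drawer above 3 N and contact force between each of the arm, the fingers and wheel below 0.05 N and angular speed of wheel below 0.05 rad/s), for 0.3 s.
2. the plunger is pressed down with the ring still in its tight spot (value of joint marker above 0.0045 m and contact force between wheel and drawer above 3 N), for 0.05 s.
At the end, for the whole second after the job is handed in: The ring is at rest in its tight spot (pressing on the hidden pad with more than 3 N), the plunger has been pressed there (more than 4.5 mm) and is up again (within 1 mm), and the bystanders lie where they lay (within 15 mm) (contact force between wheel and drawer above 3 N and angular speed of wheel below 0.05 rad/s and value of joint marker below 0.001 m); the robot touches nothing.
It fails at once if the plunger is pressed (more than 3 mm) while the ring is not in its tight spot (value of joint marker above 0.003 m and contact force between wheel and drawer below 1 N).
It fails at once if the ring is forced: the robot pushes on it with more than 24 N (contact force between any of the fingers, the arm and wheel above 24 N).
It fails at once if a bystander is moved more than 15 mm (distance of any of tube_tall, tube_short, lens_pen, thumbscrew from where it was at the start of the episode above 0.015 m).
It also fails if it takes over 72 s, if anything falls off the work surface, if the arm or the gripper's body presses on something with over 40 N, if the wrist force passes 120 N, or if a joint passes its speed limit or range.

### The arm

A 7-joint arm with a two-finger parallel gripper is mounted at the origin on the work surface. World frame = base frame: x ahead of the robot, y to its left, z up, the work surface at z = 0. Lengths are in m, angles in rad, forces in N, time in s.
With the tool pointing down it reaches from about 0.35 to 0.9 m from the base axis. Payload 8.1 kg.
Tool frame: the origin (TCP) lies at the very end of the fingers, on their centre line; the grasp point (between the pads) lies 19 mm behind it; x points along the fingers, y is the direction in which the jaws open and shut, and the axes are right-handed (so a half turn about x gives the same grasp; the last joint's range is limited). The gripper opens to 92 mm and grips with 3 to 60 N. Pads are 19 mm wide; open, the fingers measure 130 mm over their backs; the gripper's body (75 mm by 190 mm) begins 47 mm behind the grasp point.
Start: joints at [1.244, 0.434, 0.025, 1.573, -0.012, 1.134, -0.075], TCP at [0.139, -0.609, 0.227] pointing down, gripper open.
Joint ranges: [-2.62, 2.62], [-0.44, 2.09], [-1.27, 1.32], [0.08, 2.57], [-1.32, 4.46], [0.12, 2], [-2.74, 2.74]. Speed limits (rad/s): [2.22, 2.22, 3.01, 3.01, 3.14, 3.14, 3.14].

### API

Orientations are given as a rotation vector (axis times angle).
In Python, from cell import arm gives the robot as it stands.
- The arm moves only by the tool servo_tool, never from a script. Its argument "plan" is a list of rows, each a list of 2 entries, a list of its own where there are three numbers: the shift along the world's x, y, z in cm, then the turn, a rotation vector about the world's x, y, z in degrees. A call has 1 to 12 rows; each row is the pose to reach, as a shift and turn from the pose measured when the call began; what a row does not reach only later rows make up. A row lasts 1/10 s, in which the tool goes at most 50 mm and 8.59 degrees, less where a joint would pass 70% of its speed; a pose out of reach is approached as far as the arm can. A call with a gripper value outside its range is refused whole. "grip" is the opening, from 0 (shut) to 1 (fully open), set as the call begins (left out, the last holds). The fingers move at their own pace and stop on an object; "squeeze" is the grip in N (left out, the last holds). Time passes only in rows, so rows that repeat a pose let the fingers close. It gives the time, the measured TCP pose, the force and the opening at its end, in the units of the state.
- arm.observe(): the state, without advancing time (a new reading comes with each control period).
- arm.get_image(name): name is "scene" or "top" or "wrist"; returns a dict with "frame" (480x640x3 uint8, blue, green, red), "fx", "fy", "cx", "cy" (pixels), "position" and "rotation" of the camera in the world. Camera axes: x right, y down, z forward; pixel columns grow to the right and rows downward; lengths in m; the calibration is good to about 2 mm. A picture is of the moment at which its call begins. There is no depth.
- arm.sign_off(): hands the job in, once; it reports no verdict.
Trained networks look in a picture, given as the dict that the camera call returned (one of the last four; its "shot" number tells which), for a name from the list of things; names that differ only in an ending like _2 or _b are one class to them, and where a whole thing is asked for, a point or a joint stands for the part that bears it (a point fixed in the world has none). Each returns a list of dicts, best first, with "score" (0 to 1); they miss things now and then, are a little off and sometimes report something else, mostly with a low value. They report only what shows in the picture. A call takes as long as a camera call.
- arm.search_frame(picture, query): "at" ([column, row] in pixels, amid what is visible of it).
- arm.trace(picture, query): "pixels" (480x640 bool, what is visible of it) and "at" ([column, row] in pixels, amid what is visible of it).
The state is a dict: "clock": time; "joints": joint angles; "dq": joint speeds; "joint_efforts": joint torques, N m; "position": TCP position; "ee_rot": TCP orientation; "force": force on the tool from outside, world axes, zero at the start; "ft_torque": the same for the moment, N m; "width": opening from 0.0 (shut) to 1.0 (fully open).
Only numpy, scipy, OpenCV 4.12 (cv2) and the standard library are available. Lean on these libraries where they do the work, as an engineer would, in place of code of your own. Each camera call takes 0.05 s, during which the arm holds its last target.

## Working session

There is one attempt and no reset: what is moved stays moved. The work goes in short steps, Python scripts to look and compute and a tool call to move; the robot and the scene stay as the last step left them, time stands still between calls to the robot, and variables do not carry over. Pictures are saved under pics/ and viewed, and the job is handed in when it is done.

Besides the shell and the picture viewer there is one more tool, called after "Call:" as name(argument=value, ...), one argument or row to a line, values as JSON. servo_tool: Moves the arm, as the interface text tells. Its arguments: {"type":"object","properties":{"plan":{"type":"array","items":{"type":"array"}},"grip":{"type":"number"},"squeeze":{"type":"number"}},"required":["plan"]}

```bash
ls; mkdir -p pics; python3 - <<'E'
from cell import arm
import cv2, json
s=arm.observe(); print(s)
for n in ("scene","top","wrist"):
    p=arm.get_image(n); cv2.imwrite(f"pics/{n}0.png",p["frame"])
    print(n,p["fx"],p["fy"],p["cx"],p["cy"],p["position"],p["rotation"],p["shot"])
    for q in ("wheel","crank_pin","marker_top","tube_tall","tube_short","lens_pen","thumbscrew"):
        r=arm.search_frame(p,q); print(q,[(d["at"],round(d["score"],2)) for d in r[:2]])
E
```

```text
pics
{'clock': 0.0, 'joints': array([ 1.24439231,  0.43521854,  0.02497533,  1.57409293, -0.01159786,
        1.13395818, -0.07511811]), 'dq': array([-0.00026832, -0.00051238, -0.00116039,  0.00054802,  0.00174825,
       -0.00134736,  0.00197939]), 'joint_efforts': array([-7.70079059e-04, -6.67854953e+01,  9.83990729e-01, -3.14466476e+01,
       -6.06498937e-02,  4.29469091e-02,  1.56962637e-04]), 'position': array([ 0.13854593, -0.60894243,  0.22594935]), 'ee_rot': array([ 2.10340839,  0.23789286, -2.10406885]), 'force': array([-1.10301385, -0.11717124,  0.87887195]), 'ft_torque': array([ 0.03504891, -0.0303786 ,  0.02050666]), 'width': 1.000231731333473}
scene 611.5861552804042 611.5861552804042 322.6857520125519 239.7789219966632 [ 1.09888254 -0.2797808   0.62437825] [-2.11282324 -1.13300902  0.46572075] 1
wheel [([252.8, 225.4], 0.78)]
crank_pin [([253.0, 223.1], 0.87), ([259.6, 301.2], 0.34)]
marker_top [([276.6, 249.6], 0.49), ([234.5, 288.7], 0.44)]
tube_tall [([306.1, 286.2], 0.78), ([278.3, 249.4], 0.31)]
tube_short [([264.9, 303.2], 0.57)]
lens_pen [([334.7, 265.2], 0.86)]
thumbscrew [([234.7, 289.7], 0.53)]
top 471.19893598125316 471.19893598125316 316.5755595977768 236.95473603645016 [0.58903495 0.04936564 0.73807032] [-2.1853908   2.18766264 -0.05309777] 2
wheel [([356.8, 318.7], 0.86)]
crank_pin [([354.8, 316.6], 0.67)]
marker_top [([366.0, 251.7], 0.57)]
tube_tall []
tube_short [([403.0, 213.6], 0.71)]
lens_pen [([325.5, 216.5], 0.65)]
thumbscrew []
wrist 404.1106549526731 404.1106549526731 322.27228056119975 243.50417096814536 [ 0.21493619 -0.59076478  0.38359603] [ 2.26537848 -1.80674986 -0.26713889] 3
wheel []
crank_pin []
marker_top []
tube_tall []
tube_short []
lens_pen []
thumbscrew []
```

View pics/scene0.png

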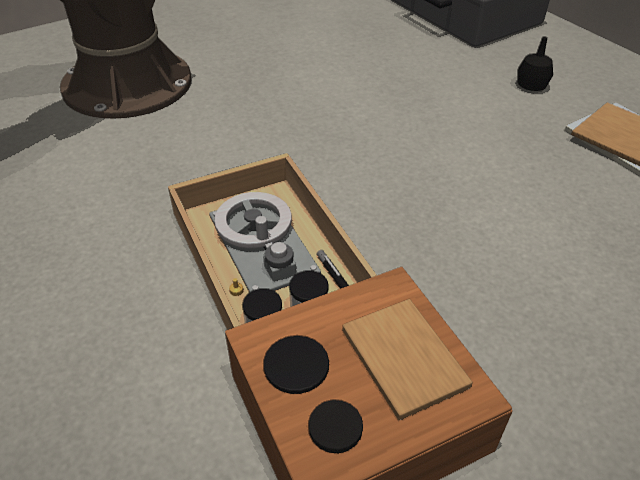

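View pics/top0.png

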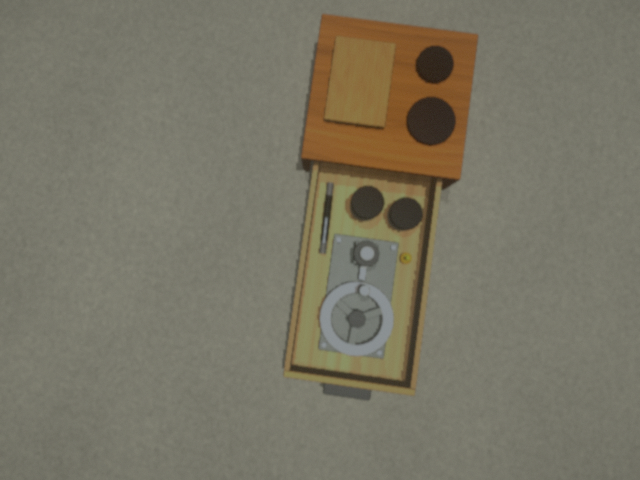

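```bash
cat > h.py <<'E'
import numpy as np, cv2
from scipy.spatial.transform import Rotation as R
def ray(p,uv,z):
    d=R.from_rotvec(p["rotation"]).as_matrix()@np.array([(uv[0]-p["cx"])/p["fx"],(uv[1]-p["cy"])/p["fy"],1])
    o=np.array(p["position"]); return o+d*(z-o[2])/d[2]
def proj(p,X):
    c=R.from_rotvec(p["rotation"]).as_matrix().T@(np.array(X)-p["position"])
    return np.array([p["fx"]*c[0]/c[2]+p["cx"],p["fy"]*c[1]/c[2]+p["cy"]])
E
python3 - <<'E'
from cell import arm
from h import *
for n in("top","scene"):
    p=arm.get_image(n)
    c=p["frame"][180:390,280:450] if n=="top" else p["frame"][150:330,160:380]
    cv2.imwrite(f"pics/{n}1.png",cv2.resize(c,None,fx=3.5 if n=="scene" else 2.8,fy=3.5 if n=="scene" else 2.8,interpolation=cv2.INTER_CUBIC))
    for q in("wheel","marker_top","crank_pin"):
        for d in arm.trace(p,q)[:2]:
            m=d["pixels"]; ys,xs=np.nonzero(m); print(n,q,d["at"],d["score"],m.sum(),xs.min(),xs.max(),ys.min(),ys.max())
            cs,_=cv2.findContours(m.astype(np.uint8),cv2.RETR_EXTERNAL,cv2.CHAIN_APPROX_NONE)
            k=max(cs,key=len)
            if len(k)>5:
                e=cv2.fitEllipse(k); print(e, ray(p,e[0],.036))
    m=[d for d in arm.search_frame(p,"marker_top")]
    for d in m: print(d["at"],d["score"],ray(p,d["at"],.058))
E
```

```text
top wheel [357.5, 313.8] 0.83 3067 320 393 281 355
((356.1222839355469, 317.80523681640625), (73.3948974609375, 74.08505249023438), 169.25843811035156) [ 0.5107647  -0.00170668  0.036     ]
top crank_pin [354.6, 317.1] 0.57 3088 319 394 281 356
((356.1432800292969, 318.2195739746094), (72.86318969726562, 74.92047119140625), 140.39772033691406) [ 0.51015808 -0.00173422  0.036     ]
[362.8, 253.1] 0.68 [ 0.60571948 -0.01024864  0.058     ]
scene wheel [253.8, 221.2] 0.8 2795 215 290 192 247
((252.36256408691406, 219.39077758789062), (54.86922073364258, 76.39578247070312), 85.15668487548828) [ 0.51473068 -0.00389852  0.036     ]
scene marker_top [276.5, 251.9] 0.79 237 270 286 242 258
((278.0612487792969, 249.85214233398438), (16.13799285888672, 16.869321823120117), 75.6142807006836) [ 0.58688518 -0.00453492  0.036     ]
scene marker_top [252.0, 223.9] 0.35 2947 214 291 192 247
((252.35028076171875, 219.2364501953125), (54.940025329589844, 77.86412811279297), 84.990966796875) [ 0.51443782 -0.00375547  0.036     ]
[275.7, 249.4] 0.55 [ 0.60363534 -0.01696475  0.058     ]
```

View pics/top1.png

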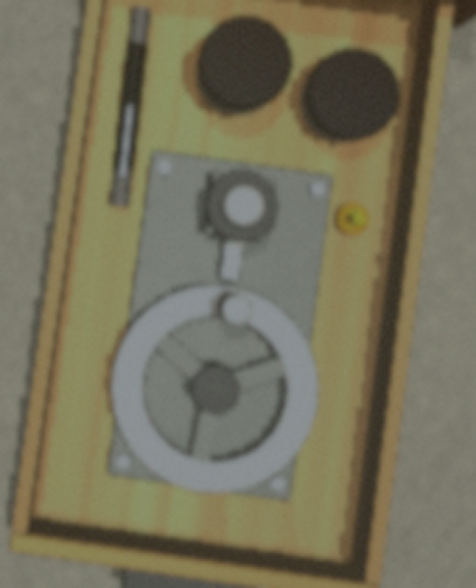

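View pics/scene1.png

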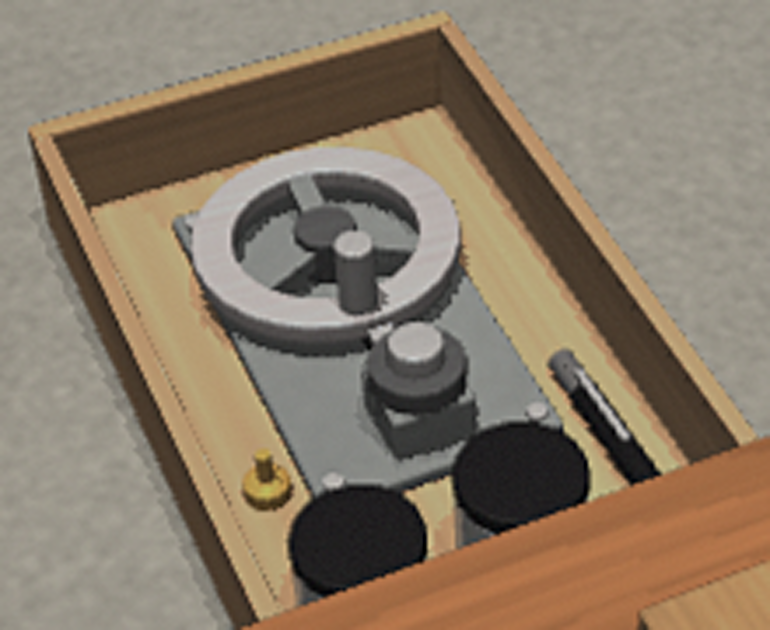

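```bash
python3 - <<'E'
from cell import arm
from h import *
t=arm.get_image("top"); s=arm.get_image("scene")
for nm,a,b,z in (("hub",(356.1,318.2),(253.4,215.1),.040),("pin",(364.3,290.4),(260.6,219.1),.068),("mark",(366.8,253.2),(278.6,247.7),.058)):
    print(nm,ray(t,a,z),ray(s,b,z))
# thumbscrew & tubes from top
for nm,a,z in (("thumb",(405.7,258),.01),("tubeR",(405,213.5),.045),("tubeL",(367,203),.045),("case edge L",(310,162),.09),("caseR",(461,179),.09),("frontL",(285,376),.055),("frontR",(415,392),.055)): print(nm,ray(t,a,z))
st=arm.observe(); print(R.from_rotvec(st["ee_rot"]).as_matrix().round(3), st["clock"])
E
```

```text
hub [ 0.51063594 -0.00137976  0.04      ] [ 5.11630566e-01 -1.61526699e-04  4.00000000e-02]
pin [ 0.55275763 -0.01114784  0.068     ] [ 0.55206117 -0.00939235  0.068     ]
mark [ 0.60556969 -0.01600752  0.058     ] [ 0.60303294 -0.0122251   0.058     ]
thumb [ 0.59928387 -0.08044547  0.01      ]
tubeR [ 0.66436825 -0.07395117  0.045     ]
tubeL [ 0.68006542 -0.01807168  0.045     ]
case edge L [0.7316965  0.06511071 0.09      ]
caseR [ 0.70728486 -0.14383509  0.09      ]
frontL [0.43040502 0.10165098 0.055     ]
frontR [ 0.40831781 -0.08336423  0.055     ]
[[-0.     0.222 -0.975]
 [-0.    -0.975 -0.222]
 [-1.     0.     0.   ]] 1.8
```

Call:
servo_tool(
  plan=[
    [[41.4,59.8,-5],[0,0,-25.4]],
    [[41.4,59.8,-5],[0,0,-25.4]],
    [[41.4,59.8,-5],[0,0,-25.4]],
    [[41.4,59.8,-5],[0,0,-25.4]],
    [[41.4,59.8,-5],[0,0,-25.4]],
    [[41.4,59.8,-5],[0,0,-25.4]],
    [[41.4,59.8,-5],[0,0,-25.4]],
    [[41.4,59.8,-5],[0,0,-25.4]],
    [[41.4,59.8,-5],[0,0,-25.4]],
    [[41.4,59.8,-5],[0,0,-25.4]],
    [[41.4,59.8,-5],[0,0,-25.4]],
    [[41.4,59.8,-5],[0,0,-25.4]],
  ],
  grip=0.3,
)

```text
clock: 3.0
position: [0.4801, -0.1161, 0.1858]
ee_rot: [-2.106, 0.233, 2.104]
force: [0.9, -0.3, -0.0]
width: 0.299
```

Call:
servo_tool(
  plan=[
    [[7.3,10.6,-2],[0,0,0]],
    [[7.3,10.6,-2],[0,0,0]],
    [[7.3,10.6,-2],[0,0,0]],
    [[7.3,10.6,-5],[0,0,0]],
    [[7.3,10.6,-5],[0,0,0]],
    [[7.3,10.6,-5],[0,0,0]],
  ],
)

```text
clock: 3.6
position: [0.5524, -0.0108, 0.1358]
ee_rot: [-2.104, 0.234, 2.106]
force: [0.7, -0.3, -0.0]
width: 0.301
```

```bash
python3 - <<'E'
from cell import arm
from h import *
st=arm.observe(); print(st["position"],st["joints"].round(2),st["force"].round(2),st["clock"]); print(R.from_rotvec(st["ee_rot"]).as_matrix().round(3))
p=arm.get_image("wrist"); cv2.imwrite("pics/w2.png",p["frame"]); print(p["position"],p["rotation"])
print("expected pin px",proj(p,[.5525,-.0103,.068]),"tcp",proj(p,st["position"]))
E
```

```text
[ 0.5523702  -0.01080085  0.13581779] [ 0.08  0.43 -0.22  1.85  0.12  0.88 -1.98] [ 0.74 -0.32 -0.02] 3.6
[[-0.001 -0.219 -0.976]
 [-0.001 -0.976  0.219]
 [-1.     0.001  0.001]]
[ 0.62881012 -0.02671386  0.29256674] [ 1.83518056 -2.29129845 -0.33865572]
expected pin px [322.30733067 259.23254202] tcp [323.9524158  311.40960305]
```

View pics/w2.png

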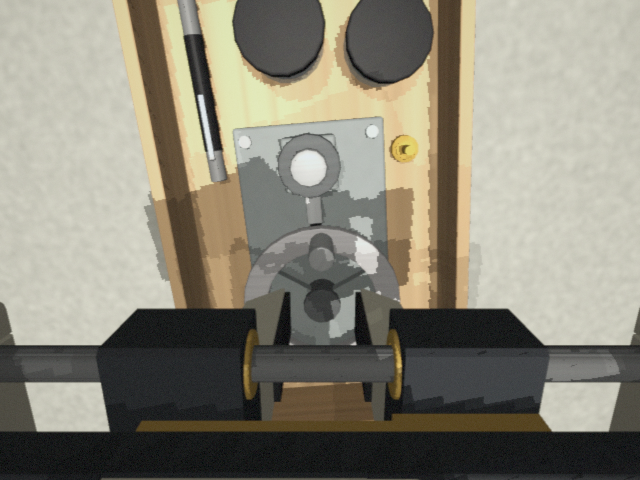

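Call:
servo_tool(
  plan=[
    [[0,0,-4.5],[0,0,0]],
    [[0,0,-7.5],[0,0,0]],
    [[0,0,-9.2],[0,0,0]],
    [[0,0,-9.2],[0,0,0]],
  ],
)

```text
clock: 4.05
position: [0.5519, -0.0123, 0.0438]
ee_rot: [-2.103, 0.237, 2.106]
force: [-0.4, 0.1, 0.7]
width: 0.304
```

```bash
python3 - <<'E'
from cell import arm
from h import *
st=arm.observe(); print(st["position"],st["force"].round(2),st["clock"])
p=arm.get_image("scene"); c=p["frame"][130:330,140:380]; cv2.imwrite("pics/s3.png",cv2.resize(c,None,fx=3.3,fy=3,interpolation=cv2.INTER_CUBIC))
C=np.array([.511,-.001]); r=.0435
a0=-12.6
for d in range(0,275,10):
    a=np.radians(a0+d); print(d,((C+r*np.array([np.cos(a),np.sin(a)])-st["position"][:2])*100).round(2))
E
```

```text
[ 0.55186744 -0.01231955  0.04378759] [-0.42  0.05  0.65] 4.05
0 [0.16 0.18]
10 [0.26 0.93]
20 [0.23 1.69]
30 [0.06 2.43]
40 [-0.22  3.13]
50 [-0.63  3.77]
60 [-1.14  4.33]
70 [-1.74  4.8 ]
80 [-2.42  5.15]
90 [-3.14  5.38]
100 [-3.89  5.48]
110 [-4.65  5.45]
120 [-5.39  5.28]
130 [-6.09  4.99]
140 [-6.73  4.59]
150 [-7.29  4.08]
160 [-7.75  3.48]
170 [-8.1  2.8]
180 [-8.33  2.08]
190 [-8.43  1.33]
200 [-8.4   0.57]
210 [-8.24 -0.17]
220 [-7.95 -0.87]
230 [-7.54 -1.51]
240 [-7.03 -2.07]
250 [-6.43 -2.53]
260 [-5.76 -2.88]
270 [-5.04 -3.11]
```

View pics/s3.png

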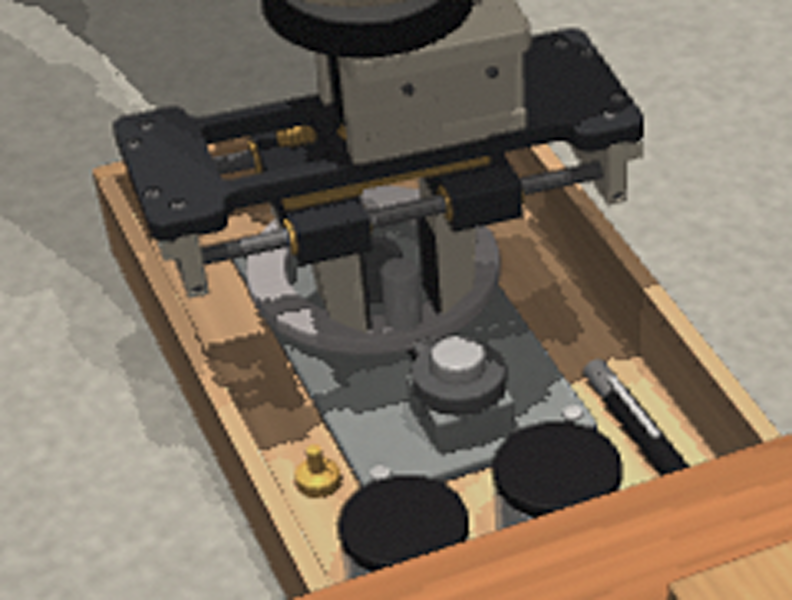

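```bash
cat > nx.py <<'E'
import sys
from cell import arm
from h import *
C=np.array([.511,-.001]); r=.0435
st=arm.observe(); M=R.from_rotvec(st["ee_rot"]).as_matrix()
P=st["position"]; d=P[:2]-C; ang=np.degrees(np.arctan2(d[1],d[0])); 
t=np.array([-np.sin(np.radians(ang)),np.cos(np.radians(ang))]); f=st["force"]
yaw=np.degrees(np.arctan2(M[1,1],M[0,1]))+90  # radial direction implied
yaw=(yaw+180)%360
print("t",round(st["clock"],2),"ang",ang.round(1),"yaw",yaw.round(1),"r",np.linalg.norm(d).round(4),"z",P[2].round(4),"Ft",(f[:2]@t).round(2),"Fr",(f[:2]@d/np.linalg.norm(d)).round(2),"fz",f[2].round(2),"w",round(st["width"],3),"q7",st["joints"][6].round(2))
s=float(sys.argv[1]); n=int(sys.argv[2])
dy=(ang-yaw+180)%360-180
# tilt error
x=M[:,0]; tilt=np.degrees(np.cross(x,[0,0,-1]))
rows=[]
for i in range(1,n+1):
    a=np.radians(ang+s*i); T=C+r*np.array([np.cos(a),np.sin(a)])
    sh=(np.append(T,.044)-P)*100
    rows.append([[float(v) for v in sh.round(2)],[float(tilt[0].round(1)),float(tilt[1].round(1)),float(round(s*i+dy,1))]])
print(rows)
E
python3 nx.py 5 3
```

```text
t 4.1 ang -14.7 yaw 167.2 r 0.0433 z 0.0451 Ft -0.11 Fr 0.22 fz 0.71 w 0.301 q7 -2.02
[[[0.1, 0.37, -0.11], [0.1, 0.0, 183.1]], [[0.14, 0.74, -0.11], [0.1, 0.0, 188.1]], [[0.16, 1.12, -0.11], [0.1, 0.0, 193.1]]]
```

```bash
sed -i '/^yaw=(yaw+180)/d' nx.py; python3 nx.py 5 3
```

```text
t 4.1 ang -14.7 yaw -12.8 r 0.0433 z 0.0451 Ft -0.11 Fr 0.22 fz 0.71 w 0.301 q7 -2.02
[[[0.1, 0.37, -0.11], [0.1, 0.0, 3.1]], [[0.14, 0.74, -0.11], [0.1, 0.0, 8.1]], [[0.16, 1.12, -0.11], [0.1, 0.0, 13.1]]]
```

Call:
servo_tool(
  plan=[
    [[0.1,0.37,-0.1],[0,0,3]],
    [[0.14,0.74,-0.1],[0,0,8]],
    [[0.16,1.12,-0.1],[0,0,13]],
  ],
)

```text
clock: 4.4
position: [0.5558, -0.0018, 0.0465]
ee_rot: [2.221, 0.005, -2.213]
force: [-0.5, -2.4, -0.4]
width: 0.298
```

```bash
python3 nx.py 5 3
```

```text
t 4.4 ang -1.0 yaw 0.4 r 0.0448 z 0.0465 Ft -2.45 Fr -0.46 fz -0.41 w 0.298 q7 -1.86
[[[-0.14, 0.38, -0.25], [0.1, 0.2, 3.6]], [[-0.19, 0.76, -0.25], [0.1, 0.2, 8.6]], [[-0.26, 1.13, -0.25], [0.1, 0.2, 13.6]]]
```

Call:
servo_tool(
  plan=[
    [[-0.14,0.38,-0.25],[0,0,3.6]],
    [[-0.19,0.76,-0.25],[0,0,8.6]],
    [[-0.26,1.13,-0.25],[0,0,13.6]],
  ],
)

```text
clock: 4.7
position: [0.5547, 0.0083, 0.0465]
ee_rot: [2.097, 0.254, -2.082]
force: [0.1, -2.4, -0.2]
width: 0.302
```

```bash
python3 nx.py 5 3
```

```text
t 4.7 ang 12.0 yaw 14.1 r 0.0447 z 0.0465 Ft -2.37 Fr -0.43 fz -0.16 w 0.302 q7 -1.69
[[[-0.21, 0.34, -0.25], [0.1, 0.4, 2.9]], [[-0.34, 0.7, -0.25], [0.1, 0.4, 7.9]], [[-0.49, 1.05, -0.25], [0.1, 0.4, 12.9]]]
```

Call:
servo_tool(
  plan=[
    [[-0.21,0.34,-0.2],[0,0.4,2.9]],
    [[-0.34,0.7,-0.2],[0,0.4,7.9]],
    [[-0.49,1.05,-0.2],[0,0.4,12.9]],
  ],
)

```text
clock: 5.0
position: [0.5515, 0.0174, 0.0469]
ee_rot: [1.961, 0.467, -1.953]
force: [-0.2, -1.8, -0.4]
width: 0.298
```

```bash
python3 nx.py 5 3
```

```text
t 5.0 ang 24.4 yaw 27.1 r 0.0445 z 0.0469 Ft -1.56 Fr -0.9 fz -0.45 w 0.298 q7 -1.52
[[[-0.26, 0.3, -0.29], [0.2, 0.3, 2.4]], [[-0.46, 0.62, -0.29], [0.2, 0.3, 7.4]], [[-0.69, 0.92, -0.29], [0.2, 0.3, 12.4]]]
```

Call:
servo_tool(
  plan=[
    [[-0.26,0.3,-0.29],[0.2,0.3,2.4]],
    [[-0.46,0.62,-0.29],[0.2,0.3,7.4]],
    [[-0.69,0.92,-0.29],[0.2,0.3,12.4]],
  ],
)

```text
clock: 5.3
position: [0.5468, 0.0253, 0.0466]
ee_rot: [1.825, 0.653, -1.818]
force: [1.7, -1.7, -1.5]
width: 0.302
```

```bash
python3 nx.py 5 3
```

```text
t 5.3 ang 36.3 yaw 39.5 r 0.0444 z 0.0466 Ft -2.41 Fr 0.36 fz -1.51 w 0.302 q7 -1.36
[[[-0.31, 0.24, -0.26], [0.0, 0.3, 1.7]], [[-0.57, 0.52, -0.26], [0.0, 0.3, 6.7]], [[-0.86, 0.77, -0.26], [0.0, 0.3, 11.7]]]
```

Call:
servo_tool(
  plan=[
    [[-0.31,0.24,-0.26],[0,0.3,1.7]],
    [[-0.57,0.52,-0.26],[0,0.3,6.7]],
    [[-0.86,0.77,-0.26],[0,0.3,11.7]],
  ],
)

```text
clock: 5.6
position: [0.5404, 0.0325, 0.046]
ee_rot: [1.689, 0.808, -1.684]
force: [2.5, -0.8, 1.6]
width: 0.301
```

```bash
python3 nx.py 5 3
```

```text
t 5.6 ang 48.7 yaw 51.3 r 0.0445 z 0.046 Ft -2.43 Fr 1.02 fz 1.55 w 0.301 q7 -1.21
[[[-0.36, 0.16, -0.2], [0.0, 0.2, 2.5]], [[-0.68, 0.37, -0.2], [0.0, 0.2, 7.5]], [[-1.01, 0.55, -0.2], [0.0, 0.2, 12.5]]]
```

Call:
servo_tool(
  plan=[
    [[-0.36,0.16,-0.2],[0,0.2,2.5]],
    [[-0.68,0.37,-0.2],[0,0.2,7.5]],
    [[-1.01,0.55,-0.2],[0,0.2,12.5]],
  ],
)

```text
clock: 5.9
position: [0.5326, 0.0379, 0.046]
ee_rot: [1.54, 0.955, -1.532]
force: [2.7, 0.7, 0.1]
width: 0.301
```

```bash
python3 nx.py 5 3
```

```text
t 5.9 ang 61.0 yaw 63.9 r 0.0445 z 0.046 Ft -2.03 Fr 1.87 fz 0.14 w 0.301 q7 -1.05
[[[-0.39, 0.09, -0.2], [0.0, 0.3, 2.1]], [[-0.74, 0.22, -0.2], [0.0, 0.3, 7.1]], [[-1.1, 0.33, -0.2], [0.0, 0.3, 12.1]]]
```

Call:
servo_tool(
  plan=[
    [[-0.39,0.09,-0.2],[0,0.3,2.1]],
    [[-0.74,0.22,-0.2],[0,0.3,7.1]],
    [[-1.1,0.33,-0.2],[0,0.3,12.1]],
  ],
)

```text
clock: 6.2
position: [0.5232, 0.0413, 0.0454]
ee_rot: [1.389, 1.082, -1.384]
force: [4.2, 1.1, 1.5]
width: 0.297
```

```bash
python3 nx.py 5 3
```

```text
t 6.2 ang 73.8 yaw 76.0 r 0.044 z 0.0454 Ft -3.77 Fr 2.24 fz 1.49 w 0.297 q7 -0.89
[[[-0.38, 0.04, -0.14], [-0.0, 0.2, 2.8]], [[-0.76, 0.1, -0.14], [-0.0, 0.2, 7.8]], [[-1.14, 0.12, -0.14], [-0.0, 0.2, 12.8]]]
```

Call:
servo_tool(
  plan=[
    [[-0.38,0.04,-0.14],[0,0.2,2.8]],
    [[-0.76,0.1,-0.14],[0,0.2,7.8]],
  ],
)

```text
clock: 6.4
position: [0.5172, 0.0425, 0.0452]
ee_rot: [1.291, 1.155, -1.286]
force: [4.0, 0.6, 0.6]
width: 0.3
```

```bash
python3 nx.py 5 3
```

```text
t 6.4 ang 81.9 yaw 83.8 r 0.0439 z 0.0452 Ft -3.85 Fr 1.14 fz 0.65 w 0.3 q7 -0.78
[[[-0.38, -0.01, -0.12], [-0.1, 0.2, 3.0]], [[-0.76, -0.0, -0.12], [-0.1, 0.2, 8.0]], [[-1.14, -0.03, -0.12], [-0.1, 0.2, 13.0]]]
```

Call:
servo_tool(
  plan=[
    [[-0.38,0,-0.12],[0,0.2,3]],
    [[-0.76,0,-0.12],[0,0.2,8]],
    [[-1.14,-0.03,-0.12],[0,0.2,13]],
  ],
)

```text
clock: 6.7
position: [0.5072, 0.0429, 0.0452]
ee_rot: [1.122, 1.264, -1.118]
force: [3.0, 2.8, 0.1]
width: 0.302
```

```bash
python3 nx.py 5 3
```

```text
t 6.7 ang 94.9 yaw 96.9 r 0.044 z 0.0452 Ft -3.22 Fr 2.53 fz 0.14 w 0.302 q7 -0.6
[[[-0.37, -0.1, -0.12], [-0.1, 0.1, 3.0]], [[-0.74, -0.18, -0.12], [-0.1, 0.1, 8.0]], [[-1.1, -0.3, -0.12], [-0.1, 0.1, 13.0]]]
```

Call:
servo_tool(
  plan=[
    [[-0.37,-0.1,-0.12],[0,0.1,3]],
    [[-0.74,-0.18,-0.12],[0,0.1,8]],
    [[-1.1,-0.3,-0.12],[0,0.1,13]],
  ],
)

```text
clock: 7.0
position: [0.4973, 0.0408, 0.0451]
ee_rot: [0.952, 1.354, -0.945]
force: [1.7, 4.6, 0.6]
width: 0.303
```

```bash
python3 nx.py 5 3
```

```text
t 7.0 ang 108.1 yaw 110.0 r 0.0439 z 0.0451 Ft -3.01 Fr 3.87 fz 0.65 w 0.303 q7 -0.42
[[[-0.34, -0.18, -0.11], [-0.2, 0.1, 3.1]], [[-0.68, -0.34, -0.11], [-0.2, 0.1, 8.1]], [[-1.01, -0.53, -0.11], [-0.2, 0.1, 13.1]]]
```

Call:
servo_tool(
  plan=[
    [[-0.34,-0.18,-0.1],[-0.2,0.1,3]],
    [[-0.68,-0.34,-0.1],[-0.2,0.1,8]],
    [[-1.0,-0.53,-0.1],[-0.2,0.1,13]],
  ],
)

```text
clock: 7.3
position: [0.4881, 0.0363, 0.0451]
ee_rot: [0.775, 1.427, -0.772]
force: [2.1, 3.8, 0.6]
width: 0.302
```

```bash
python3 nx.py 5 3
```

```text
t 7.3 ang 121.5 yaw 123.1 r 0.0437 z 0.0451 Ft -3.77 Fr 2.17 fz 0.56 w 0.302 q7 -0.23
[[[-0.3, -0.23, -0.11], [-0.1, 0.1, 3.4]], [[-0.6, -0.47, -0.11], [-0.1, 0.1, 8.4]], [[-0.87, -0.74, -0.11], [-0.1, 0.1, 13.4]]]
```

Call:
servo_tool(
  plan=[
    [[-0.3,-0.23,-0.1],[-0.1,0.1,3.4]],
    [[-0.6,-0.47,-0.1],[-0.1,0.1,8.4]],
    [[-0.87,-0.74,-0.1],[-0.1,0.1,13.4]],
  ],
)

```text
clock: 7.6
position: [0.48, 0.0297, 0.045]
ee_rot: [0.593, 1.487, -0.591]
force: [-0.0, 3.3, 0.1]
width: 0.302
```

```bash
python3 nx.py 5 3
```

```text
t 7.6 ang 135.3 yaw 136.6 r 0.0437 z 0.045 Ft -2.33 Fr 2.34 fz 0.09 w 0.302 q7 -0.03
[[[-0.24, -0.29, -0.1], [-0.0, 0.1, 3.7]], [[-0.47, -0.6, -0.1], [-0.0, 0.1, 8.7]], [[-0.67, -0.92, -0.1], [-0.0, 0.1, 13.7]]]
```

Call:
servo_tool(
  plan=[
    [[-0.24,-0.29,-0.1],[0,0.1,3.7]],
    [[-0.47,-0.6,-0.1],[0,0.1,8.7]],
    [[-0.67,-0.92,-0.1],[0,0.1,13.7]],
  ],
)

```text
clock: 7.9
position: [0.4738, 0.0219, 0.045]
ee_rot: [0.406, 1.532, -0.402]
force: [0.0, 6.1, 0.9]
width: 0.303
```

```bash
python3 nx.py 5 3
```

```text
t 7.9 ang 148.3 yaw 150.5 r 0.0437 z 0.045 Ft -5.21 Fr 3.19 fz 0.86 w 0.303 q7 0.19
[[[-0.17, -0.34, -0.1], [-0.1, 0.1, 2.9]], [[-0.33, -0.69, -0.1], [-0.1, 0.1, 7.9]], [[-0.45, -1.05, -0.1], [-0.1, 0.1, 12.9]]]
```

Drag rising (5.2 N). Finer calls now.

Call:
servo_tool(
  plan=[
    [[-0.17,-0.34,-0.1],[0,0.1,2.9]],
  ],
)

```text
clock: 8.0
position: [0.4723, 0.019, 0.0447]
ee_rot: [0.365, 1.54, -0.361]
force: [-0.3, 2.9, 0.6]
width: 0.301
```

```bash
python3 nx.py 5 3
```

```text
t 8.0 ang 152.7 yaw 153.5 r 0.0436 z 0.0447 Ft -2.41 Fr 1.55 fz 0.6 w 0.301 q7 0.23
[[[-0.15, -0.35, -0.07], [-0.1, 0.0, 4.2]], [[-0.28, -0.71, -0.07], [-0.1, 0.0, 9.2]], [[-0.38, -1.07, -0.07], [-0.1, 0.0, 14.2]]]
```

Call:
servo_tool(
  plan=[
    [[-0.15,-0.35,-0.07],[0,0,4.2]],
    [[-0.28,-0.71,-0.07],[0,0,9.2]],
  ],
)

```text
clock: 8.2
position: [0.4694, 0.0124, 0.0447]
ee_rot: [0.238, 1.558, -0.234]
force: [-1.3, 3.3, 1.5]
width: 0.296
```

```bash
python3 nx.py 5 3
```

```text
t 8.2 ang 162.1 yaw 162.8 r 0.0437 z 0.0447 Ft -2.75 Fr 2.21 fz 1.48 w 0.296 q7 0.38
[[[-0.08, -0.37, -0.07], [-0.2, 0.0, 4.4]], [[-0.15, -0.75, -0.07], [-0.2, 0.0, 9.4]], [[-0.18, -1.12, -0.07], [-0.2, 0.0, 14.4]]]
```

Call:
servo_tool(
  plan=[
    [[-0.08,-0.37,-0.07],[-0.2,0,4.4]],
    [[-0.15,-0.75,-0.07],[-0.2,0,9.4]],
    [[-0.18,-1.12,-0.07],[-0.2,0,14.4]],
  ],
)

```text
clock: 8.5
position: [0.4674, 0.0014, 0.0446]
ee_rot: [0.036, 1.57, -0.038]
force: [-1.5, 3.2, 1.7]
width: 0.303
```

```bash
python3 nx.py 5 3
```

```text
t 8.5 ang 176.9 yaw 177.3 r 0.0437 z 0.0446 Ft -3.07 Fr 1.69 fz 1.73 w 0.303 q7 0.61
[[[0.02, -0.38, -0.06], [0.1, 0.0, 4.6]], [[0.05, -0.76, -0.06], [0.1, 0.0, 9.6]], [[0.11, -1.13, -0.06], [0.1, 0.0, 14.6]]]
```

Call:
servo_tool(
  plan=[
    [[0.02,-0.38,-0.06],[0.1,0,4.6]],
    [[0.05,-0.76,-0.06],[0.1,0,9.6]],
    [[0.11,-1.13,-0.06],[0.1,0,14.6]],
  ],
)

```text
clock: 8.8
position: [0.4681, -0.0099, 0.0445]
ee_rot: [-0.164, 1.565, 0.165]
force: [-1.1, 2.7, 1.7]
width: 0.299
```

```bash
python3 nx.py 5 3
```

```text
t 8.8 ang -168.2 yaw 192.0 r 0.0438 z 0.0445 Ft -2.87 Fr 0.57 fz 1.69 w 0.299 q7 0.86
[[[0.12, -0.36, -0.05], [-0.0, -0.0, 4.8]], [[0.25, -0.72, -0.05], [-0.0, -0.0, 9.8]], [[0.41, -1.07, -0.05], [-0.0, -0.0, 14.8]]]
```

Call:
servo_tool(
  plan=[
    [[0.12,-0.36,-0.05],[0,0,4.8]],
    [[0.25,-0.72,-0.05],[0,0,9.8]],
    [[0.41,-1.07,-0.05],[0,0,14.8]],
  ],
)

```text
clock: 9.1
position: [0.4718, -0.0208, 0.0445]
ee_rot: [-0.368, 1.54, 0.368]
force: [-0.8, 2.4, 2.0]
width: 0.298
```

```bash
python3 nx.py 5 3
```

```text
t 9.1 ang -153.1 yaw 206.9 r 0.0439 z 0.0445 Ft -2.56 Fr -0.36 fz 2.0 w 0.298 q7 1.11
[[[0.22, -0.31, -0.05], [0.0, -0.1, 5.0]], [[0.43, -0.63, -0.05], [0.0, -0.1, 10.0]], [[0.68, -0.92, -0.05], [0.0, -0.1, 15.0]]]
```

Call:
servo_tool(
  plan=[
    [[0.22,-0.31,-0.05],[0,0,5]],
    [[0.43,-0.63,-0.05],[0,0,10]],
    [[0.68,-0.92,-0.05],[0,0,15]],
  ],
)

```text
clock: 9.4
position: [0.4784, -0.0303, 0.0445]
ee_rot: [-0.574, 1.496, 0.572]
force: [-1.0, 1.9, 2.1]
width: 0.298
```

```bash
python3 nx.py 5 3
```

```text
t 9.4 ang -138.0 yaw 222.0 r 0.0438 z 0.0445 Ft -2.09 Fr -0.53 fz 2.08 w 0.298 q7 1.38
[[[0.29, -0.25, -0.05], [0.1, -0.1, 5.0]], [[0.58, -0.5, -0.05], [0.1, -0.1, 10.0]], [[0.89, -0.72, -0.05], [0.1, -0.1, 15.0]]]
```

Call:
servo_tool(
  plan=[
    [[0.29,-0.25,-0.05],[0,0,5]],
    [[0.58,-0.5,-0.05],[0,0,10]],
    [[0.89,-0.72,-0.05],[0,0,15]],
  ],
)

```text
clock: 9.7
position: [0.4871, -0.0377, 0.0445]
ee_rot: [-0.777, 1.43, 0.775]
force: [-0.9, 2.0, -0.0]
width: 0.304
```

```bash
python3 nx.py 5 3
```

```text
t 9.7 ang -123.1 yaw 237.1 r 0.0438 z 0.0445 Ft -1.87 Fr -1.21 fz -0.04 w 0.304 q7 1.65
[[[0.34, -0.17, -0.05], [0.1, -0.1, 4.8]], [[0.68, -0.34, -0.05], [0.1, -0.1, 9.8]], [[1.04, -0.47, -0.05], [0.1, -0.1, 14.8]]]
```

Call:
servo_tool(
  plan=[
    [[0.34,-0.17,-0.05],[0,0,4.8]],
    [[0.68,-0.34,-0.05],[0,0,9.8]],
    [[1.04,-0.47,-0.05],[0,0,14.8]],
  ],
)

```text
clock: 10.0
position: [0.4971, -0.0427, 0.0443]
ee_rot: [-0.976, 1.346, 0.973]
force: [-1.7, 1.9, 0.0]
width: 0.302
```

```bash
python3 nx.py 5 3
```

```text
t 10.0 ang -108.5 yaw 251.9 r 0.0439 z 0.0443 Ft -2.2 Fr -1.24 fz 0.03 w 0.302 q7 1.92
[[[0.38, -0.06, -0.03], [0.2, -0.1, 4.6]], [[0.75, -0.14, -0.03], [0.2, -0.1, 9.6]], [[1.13, -0.18, -0.03], [0.2, -0.1, 14.6]]]
```

Call:
servo_tool(
  plan=[
    [[0.38,-0.06,0],[0.1,0,4.6]],
    [[0.75,-0.14,0],[0.1,0,9.6]],
    [[1.13,-0.18,0],[0.1,0,14.6]],
  ],
)

```text
clock: 10.3
position: [0.5077, -0.0449, 0.0445]
ee_rot: [-1.167, 1.241, 1.166]
force: [-2.0, 2.0, -0.8]
width: 0.3
```

```bash
python3 nx.py 5 3
```

```text
t 10.3 ang -94.3 yaw 266.6 r 0.044 z 0.0445 Ft -2.18 Fr -1.79 fz -0.76 w 0.3 q7 2.18
[[[0.38, 0.04, -0.05], [0.2, -0.2, 4.1]], [[0.76, 0.06, -0.05], [0.2, -0.2, 9.1]], [[1.14, 0.12, -0.05], [0.2, -0.2, 14.1]]]
```

Call:
servo_tool(
  plan=[
    [[0.38,0.04,-0.05],[0.1,-0.1,4]],
    [[0.76,0.06,-0.05],[0.1,-0.1,9]],
    [[1.14,0.12,-0.05],[0.1,-0.1,14]],
  ],
)

```text
clock: 10.6
position: [0.5183, -0.0443, 0.0442]
ee_rot: [-1.347, 1.12, 1.346]
force: [-2.6, 1.0, 1.3]
width: 0.296
```

```bash
python3 nx.py 5 3
```

```text
t 10.6 ang -80.4 yaw -79.3 r 0.0439 z 0.0442 Ft -2.44 Fr -1.46 fz 1.34 w 0.296 q7 2.43
[[[0.36, 0.12, -0.02], [0.2, -0.1, 3.9]], [[0.73, 0.23, -0.02], [0.2, -0.1, 8.9]], [[1.08, 0.38, -0.02], [0.2, -0.1, 13.9]]]
```

Call:
servo_tool(
  plan=[
    [[0.36,0.12,0],[0,0,3]],
    [[0.73,0.23,0],[0,0,6]],
    [[1.08,0.38,0],[0,0,9]],
  ],
)

```text
clock: 10.9
position: [0.5283, -0.0421, 0.0442]
ee_rot: [-1.46, 1.036, 1.458]
force: [-2.0, -2.9, 0.5]
width: 0.3
```

```bash
python3 nx.py 5 3
```

```text
t 10.9 ang -67.2 yaw -70.3 r 0.0446 z 0.0442 Ft -2.98 Fr 1.84 fz 0.52 w 0.3 q7 2.58
[[[0.3, 0.27, -0.02], [0.4, -0.2, 8.2]], [[0.63, 0.46, -0.02], [0.4, -0.2, 13.2]], [[0.94, 0.68, -0.02], [0.4, -0.2, 18.2]]]
```

Continue without turning the tool (joint 7 near its limit).

Call:
servo_tool(
  plan=[
    [[0.32,0.2,0],[0,0,0]],
    [[0.64,0.42,0],[0,0,0]],
    [[0.94,0.68,0],[0,0,0]],
  ],
)

```text
clock: 11.2
position: [0.5377, -0.0358, 0.0441]
ee_rot: [-1.459, 1.038, 1.457]
force: [-1.4, -2.3, 0.0]
width: 0.304
```

```bash
python3 nx.py 5 3
```

```text
t 11.2 ang -52.5 yaw -70.5 r 0.0438 z 0.0441 Ft -2.53 Fr 0.98 fz 0.03 w 0.304 q7 2.58
[[[0.27, 0.27, -0.01], [0.5, -0.3, 22.9]], [[0.54, 0.54, -0.01], [0.5, -0.3, 27.9]], [[0.78, 0.83, -0.01], [0.5, -0.3, 32.9]]]
```

Call:
servo_tool(
  plan=[
    [[0.27,0.27,0],[0,0,0]],
    [[0.54,0.54,0],[0,0,0]],
    [[0.78,0.83,0],[0,0,0]],
  ],
)

```text
clock: 11.5
position: [0.5457, -0.0272, 0.0442]
ee_rot: [-1.459, 1.039, 1.457]
force: [-1.8, -2.4, 0.5]
width: 0.301
```

```bash
python3 nx.py 5 3
```

```text
t 11.5 ang -37.1 yaw -70.5 r 0.0434 z 0.0442 Ft -3.01 Fr 0.07 fz 0.46 w 0.301 q7 2.57
[[[0.22, 0.31, -0.02], [0.5, -0.3, 38.4]], [[0.41, 0.64, -0.02], [0.5, -0.3, 43.4]], [[0.57, 0.98, -0.02], [0.5, -0.3, 48.4]]]
```

Call:
servo_tool(
  plan=[
    [[0.22,0.31,0],[0,0,0]],
    [[0.41,0.64,0],[0,0,0]],
  ],
)

```text
clock: 11.7
position: [0.55, -0.0204, 0.0442]
ee_rot: [-1.458, 1.038, 1.457]
force: [-1.2, -1.5, -0.2]
width: 0.298
```

```bash
python3 nx.py -5 3; python3 - <<'E'
from cell import arm
from h import *
p=arm.get_image("scene"); c=p["frame"][130:330,140:380]; cv2.imwrite("pics/s4.png",cv2.resize(c,None,fx=3.3,fy=3,interpolation=cv2.INTER_CUBIC))
p=arm.get_image("top"); c=p["frame"][180:390,280:450]; cv2.imwrite("pics/t4.png",cv2.resize(c,None,fx=2.8,fy=2.8,interpolation=cv2.INTER_CUBIC))
p=arm.get_image("wrist"); cv2.imwrite("pics/w4.png",p["frame"])
E
```

```text
t 11.7 ang -26.5 yaw -70.5 r 0.0435 z 0.0442 Ft -1.89 Fr -0.4 fz -0.21 w 0.298 q7 2.57
[[[-0.19, -0.33, -0.02], [0.5, -0.3, 39.0]], [[-0.4, -0.65, -0.02], [0.5, -0.3, 34.0]], [[-0.64, -0.94, -0.02], [0.5, -0.3, 29.0]]]
```

View pics/s4.png

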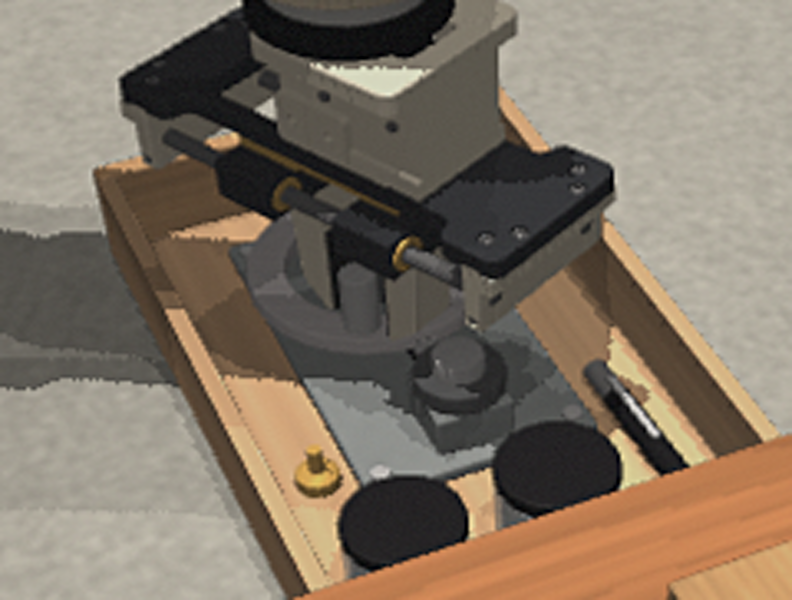

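View pics/w4.png

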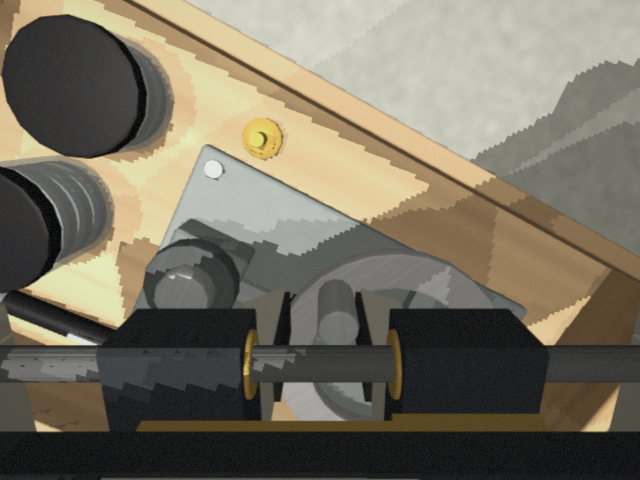

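```bash
python3 nx.py -5 12
```

```text
t 11.85 ang -25.7 yaw -70.5 r 0.0435 z 0.0444 Ft 0.04 Fr 0.35 fz 0.3 w 0.299 q7 2.57
[[[-0.18, -0.33, -0.04], [0.4, -0.2, 39.8]], [[-0.39, -0.65, -0.04], [0.4, -0.2, 34.8]], [[-0.62, -0.95, -0.04], [0.4, -0.2, 29.8]], [[-0.88, -1.23, -0.04], [0.4, -0.2, 24.8]], [[-1.17, -1.48, -0.04], [0.4, -0.2, 19.8]], [[-1.47, -1.71, -0.04], [0.4, -0.2, 14.8]], [[-1.79, -1.91, -0.04], [0.4, -0.2, 9.8]], [[-2.13, -2.08, -0.04], [0.4, -0.2, 4.8]], [[-2.48, -2.22, -0.04], [0.4, -0.2, -0.2]], [[-2.85, -2.33, -0.04], [0.4, -0.2, -5.2]], [[-3.22, -2.41, -0.04], [0.4, -0.2, -10.2]], [[-3.59, -2.45, -0.04], [0.4, -0.2, -15.2]]]
```

Call:
servo_tool(
  plan=[
    [[-0.18,-0.33,0],[0,0,0]],
    [[-0.39,-0.65,0],[0,0,0]],
    [[-0.62,-0.95,0],[0,0,0]],
    [[-0.88,-1.23,0],[0,0,0]],
    [[-1.17,-1.48,0],[0,0,0]],
    [[-1.47,-1.71,0],[0,0,0]],
    [[-1.79,-1.91,0],[0,0,0]],
    [[-2.13,-2.08,0],[0,0,0]],
    [[-2.48,-2.22,0],[0,0,-1]],
    [[-2.85,-2.33,0],[0,0,-6]],
    [[-3.22,-2.41,0],[0,0,-11]],
    [[-3.59,-2.45,0],[0,0,-16]],
  ],
)

```text
clock: 13.05
position: [0.5145, -0.0449, 0.0445]
ee_rot: [-1.253, 1.19, 1.252]
force: [3.3, -2.8, 0.3]
width: 0.302
```

```bash
python3 nx.py -5 12
```

```text
t 13.05 ang -85.5 yaw -86.8 r 0.044 z 0.0445 Ft 3.03 Fr 3.05 fz 0.26 w 0.302 q7 2.33
[[[-0.38, 0.04, -0.05], [0.4, -0.3, -3.7]], [[-0.76, 0.06, -0.05], [0.4, -0.3, -8.7]], [[-1.14, 0.11, -0.05], [0.4, -0.3, -13.7]], [[-1.51, 0.2, -0.05], [0.4, -0.3, -18.7]], [[-1.87, 0.32, -0.05], [0.4, -0.3, -23.7]], [[-2.22, 0.46, -0.05], [0.4, -0.3, -28.7]], [[-2.55, 0.64, -0.05], [0.4, -0.3, -33.7]], [[-2.87, 0.85, -0.05], [0.4, -0.3, -38.7]], [[-3.17, 1.08, -0.05], [0.4, -0.3, -43.7]], [[-3.45, 1.34, -0.05], [0.4, -0.3, -48.7]], [[-3.7, 1.62, -0.05], [0.4, -0.3, -53.7]], [[-3.93, 1.93, -0.05], [0.4, -0.3, -58.7]]]
```

Call:
servo_tool(
  plan=[
    [[-0.38,0.04,0],[0.1,0,-3.7]],
    [[-0.76,0.06,0],[0.1,0,-8.7]],
    [[-1.14,0.11,0],[0.1,0,-13.7]],
    [[-1.51,0.2,0],[0.2,0,-18.7]],
    [[-1.87,0.32,0],[0.3,0,-23.7]],
    [[-2.22,0.46,0],[0.4,-0.2,-28.7]],
    [[-2.55,0.64,0],[0.4,-0.2,-33.7]],
    [[-2.87,0.85,0],[0.4,-0.2,-38.7]],
    [[-3.17,1.08,0],[0.4,-0.2,-43.7]],
    [[-3.45,1.34,0],[0.4,-0.2,-48.7]],
    [[-3.7,1.62,0],[0.4,-0.2,-53.7]],
    [[-3.93,1.93,0],[0.4,-0.2,-58.7]],
  ],
)

```text
clock: 14.25
position: [0.4743, -0.0267, 0.0444]
ee_rot: [-0.465, 1.521, 0.471]
force: [1.4, -4.7, 0.4]
width: 0.298
```

```bash
python3 nx.py -5 8
```

```text
t 14.25 ang -145.1 yaw 214.2 r 0.0448 z 0.0444 Ft 4.61 Fr 1.52 fz 0.39 w 0.298 q7 1.38
[[[-0.1, 0.4, -0.04], [-0.2, -0.2, -4.3]], [[-0.27, 0.73, -0.04], [-0.2, -0.2, -9.3]], [[-0.41, 1.08, -0.04], [-0.2, -0.2, -14.3]], [[-0.53, 1.45, -0.04], [-0.2, -0.2, -19.3]], [[-0.61, 1.82, -0.04], [-0.2, -0.2, -24.3]], [[-0.66, 2.19, -0.04], [-0.2, -0.2, -29.3]], [[-0.68, 2.57, -0.04], [-0.2, -0.2, -34.3]], [[-0.66, 2.95, -0.04], [-0.2, -0.2, -39.3]]]
```

Call:
servo_tool(
  plan=[
    [[-0.13,0.37,0],[0,0,-4.3]],
    [[-0.27,0.73,0],[0,0,-9.3]],
    [[-0.41,1.08,0],[0,0,-14.3]],
    [[-0.53,1.45,0],[0,0,-19.3]],
    [[-0.61,1.82,0],[0,0,-24.3]],
    [[-0.66,2.19,0],[0,0,-29.3]],
    [[-0.68,2.57,0],[0,0,-34.3]],
    [[-0.66,2.95,0],[0,0,-39.3]],
  ],
)

```text
clock: 15.05
position: [0.4661, 0.002, 0.0442]
ee_rot: [0.076, 1.572, -0.071]
force: [-1.6, -2.4, 2.1]
width: 0.3
```

```bash
python3 nx.py -5 3
```

```text
t 15.05 ang 176.2 yaw 174.6 r 0.0449 z 0.0442 Ft 2.54 Fr 1.42 fz 2.14 w 0.3 q7 0.74
[[[0.19, 0.37, -0.02], [-0.2, -0.1, -3.4]], [[0.26, 0.74, -0.02], [-0.2, -0.1, -8.4]], [[0.37, 1.1, -0.02], [-0.2, -0.1, -13.4]]]
```

Call:
servo_tool(
  plan=[
    [[0.1,0.4,0],[0,0,-3.4]],
    [[0.2,0.8,0],[0,0,-8.4]],
  ],
)

```text
clock: 15.25
position: [0.4669, 0.0093, 0.044]
ee_rot: [0.193, 1.566, -0.191]
force: [-0.4, -2.6, 1.5]
width: 0.3
```

```bash
python3 nx.py -5.5 3
```

```text
t 15.25 ang 166.9 yaw 166.0 r 0.0452 z 0.044 Ft 2.67 Fr -0.17 fz 1.51 w 0.3 q7 0.6
[[[0.28, 0.36, -0.0], [-0.1, -0.2, -4.6]], [[0.44, 0.75, -0.0], [-0.1, -0.2, -10.1]], [[0.62, 1.12, -0.0], [-0.1, -0.2, -15.6]]]
```

Call:
servo_tool(
  plan=[
    [[0.2,0.38,0],[0,0,-4.6]],
    [[0.4,0.77,0],[0,0,-10]],
  ],
)

```text
clock: 15.45
position: [0.4694, 0.0162, 0.0438]
ee_rot: [0.333, 1.551, -0.333]
force: [-2.8, -1.7, 0.8]
width: 0.303
```

```bash
python3 nx.py -5.5 3
```

```text
t 15.45 ang 157.5 yaw 155.7 r 0.045 z 0.0438 Ft 2.64 Fr 1.97 fz 0.82 w 0.303 q7 0.44
[[[0.32, 0.32, 0.02], [-0.1, -0.3, -3.7]], [[0.53, 0.68, 0.02], [-0.1, -0.3, -9.2]], [[0.78, 1.01, 0.02], [-0.1, -0.3, -14.7]]]
```

Call:
servo_tool(
  plan=[
    [[0.27,0.34,0],[0,0,-3.7]],
    [[0.5,0.7,0],[0,0,-9.2]],
  ],
)

```text
clock: 15.65
position: [0.4728, 0.0225, 0.0435]
ee_rot: [0.461, 1.529, -0.463]
force: [-2.1, -1.2, 2.2]
width: 0.3
```

```bash
python3 nx.py -5.5 3
```

```text
t 15.65 ang 148.4 yaw 146.2 r 0.0449 z 0.0435 Ft 2.15 Fr 1.16 fz 2.17 w 0.3 q7 0.3
[[[0.36, 0.27, 0.05], [-0.1, -0.5, -3.3]], [[0.62, 0.59, 0.05], [-0.1, -0.5, -8.8]], [[0.92, 0.88, 0.05], [-0.1, -0.5, -14.3]]]
```

Call:
servo_tool(
  plan=[
    [[0.32,0.3,0],[0,-0.4,-3.3]],
    [[0.6,0.6,0],[0,-0.4,-8.8]],
  ],
)

```text
clock: 15.85
position: [0.477, 0.0279, 0.0432]
ee_rot: [0.584, 1.494, -0.585]
force: [-2.4, -1.5, 0.6]
width: 0.302
```

```bash
python3 nx.py -5.5 3
```

```text
t 15.85 ang 139.6 yaw 137.2 r 0.0446 z 0.0432 Ft 2.72 Fr 0.83 fz 0.65 w 0.302 q7 0.15
[[[0.37, 0.23, 0.08], [-0.0, -0.2, -3.1]], [[0.69, 0.51, 0.08], [-0.0, -0.2, -8.6]], [[1.02, 0.75, 0.08], [-0.0, -0.2, -14.1]]]
```

Call:
servo_tool(
  plan=[
    [[0.36,0.25,0.08],[0,-0.2,-3.1]],
    [[0.69,0.51,0.08],[0,-0.2,-8.6]],
  ],
)

```text
clock: 16.05
position: [0.4811, 0.0316, 0.0433]
ee_rot: [0.701, 1.457, -0.706]
force: [-4.5, -2.1, 1.4]
width: 0.301
```

```bash
python3 nx.py -5.5 3
```

```text
t 16.05 ang 132.5 yaw 128.4 r 0.0442 z 0.0433 Ft 4.78 Fr 1.47 fz 1.35 w 0.301 q7 0.02
[[[0.37, 0.21, 0.07], [0.1, -0.2, -1.4]], [[0.72, 0.45, 0.07], [0.1, -0.2, -6.9]], [[1.08, 0.65, 0.07], [0.1, -0.2, -12.4]]]
```

Call:
servo_tool(
  plan=[
    [[0.37,0.21,0.07],[0,-0.2,-1.4]],
    [[0.72,0.45,0.07],[0,-0.2,-6.9]],
  ],
)

```text
clock: 16.25
position: [0.4861, 0.0355, 0.0434]
ee_rot: [0.794, 1.423, -0.8]
force: [-4.3, -0.8, 1.0]
width: 0.298
```

```bash
python3 nx.py -5.5 3
```

```text
t 16.25 ang 124.3 yaw 121.4 r 0.0442 z 0.0434 Ft 4.01 Fr 1.77 fz 0.99 w 0.298 q7 -0.08
[[[0.4, 0.16, 0.06], [0.1, -0.3, -2.6]], [[0.77, 0.34, 0.06], [0.1, -0.3, -8.1]], [[1.16, 0.49, 0.06], [0.1, -0.3, -13.6]]]
```

Call:
servo_tool(
  plan=[
    [[0.4,0.16,0.06],[0,-0.3,-2.6]],
    [[0.77,0.34,0.06],[0,-0.3,-8.1]],
  ],
)

```text
clock: 16.45
position: [0.4922, 0.0387, 0.0437]
ee_rot: [0.903, 1.375, -0.908]
force: [-2.0, -0.4, 0.9]
width: 0.301
```

```bash
python3 nx.py -5.5 3
```

```text
t 16.45 ang 115.3 yaw 113.2 r 0.044 z 0.0437 Ft 2.02 Fr 0.53 fz 0.89 w 0.301 q7 -0.2
[[[0.41, 0.12, 0.03], [0.1, -0.1, -3.4]], [[0.8, 0.24, 0.03], [0.1, -0.1, -8.9]], [[1.21, 0.32, 0.03], [0.1, -0.1, -14.4]]]
```

Call:
servo_tool(
  plan=[
    [[0.41,0.12,0.03],[0,-0.1,-3.4]],
    [[0.8,0.24,0.03],[0,-0.1,-8.9]],
  ],
)

```text
clock: 16.65
position: [0.4987, 0.0411, 0.0436]
ee_rot: [1.021, 1.318, -1.028]
force: [-3.2, -1.0, 0.6]
width: 0.298
```

```bash
python3 nx.py -6 3
```

```text
t 16.65 ang 106.3 yaw 104.2 r 0.0439 z 0.0436 Ft 3.32 Fr -0.04 fz 0.62 w 0.298 q7 -0.33
[[[0.45, 0.07, 0.04], [0.1, -0.2, -4.0]], [[0.9, 0.13, 0.04], [0.1, -0.2, -10.0]], [[1.36, 0.14, 0.04], [0.1, -0.2, -16.0]]]
```

Call:
servo_tool(
  plan=[
    [[0.45,0.07,0.04],[0,-0.2,-4]],
    [[0.9,0.13,0.04],[0,-0.2,-10]],
  ],
)

```text
clock: 16.85
position: [0.5063, 0.0424, 0.0437]
ee_rot: [1.153, 1.243, -1.159]
force: [-2.4, 0.0, 0.6]
width: 0.3
```

```bash
python3 nx.py -6 3
```

```text
t 16.85 ang 96.2 yaw 94.1 r 0.0437 z 0.0437 Ft 2.39 Fr 0.3 fz 0.56 w 0.3 q7 -0.47
[[[0.46, 0.01, 0.03], [0.1, -0.1, -3.9]], [[0.91, -0.01, 0.03], [0.1, -0.1, -9.9]], [[1.36, -0.08, 0.03], [0.1, -0.1, -15.9]]]
```

Call:
servo_tool(
  plan=[
    [[0.46,0.01,0.03],[0,-0.1,-4]],
    [[0.91,-0.01,0.03],[0,-0.1,-10]],
  ],
)

```text
clock: 17.05
position: [0.514, 0.0424, 0.0437]
ee_rot: [1.283, 1.159, -1.289]
force: [-1.8, -0.5, 0.7]
width: 0.301
```

```bash
python3 nx.py -6 3
```

```text
t 17.05 ang 86.0 yaw 84.0 r 0.0435 z 0.0437 Ft 1.77 Fr -0.64 fz 0.65 w 0.301 q7 -0.6
[[[0.45, -0.06, 0.03], [0.1, -0.2, -4.0]], [[0.9, -0.16, 0.03], [0.1, -0.2, -10.0]], [[1.33, -0.31, 0.03], [0.1, -0.2, -16.0]]]
```

Call:
servo_tool(
  plan=[
    [[0.45,-0.06,0.03],[0,-0.2,-4]],
    [[0.9,-0.16,0.03],[0,-0.2,-10]],
  ],
)

```text
clock: 17.25
position: [0.5217, 0.041, 0.0437]
ee_rot: [1.411, 1.063, -1.416]
force: [-3.0, -0.4, -0.1]
width: 0.301
```

```bash
python3 nx.py -6 3
```

```text
t 17.25 ang 75.7 yaw 73.9 r 0.0434 z 0.0437 Ft 2.78 Fr -1.12 fz -0.08 w 0.301 q7 -0.74
[[[0.44, -0.12, 0.03], [0.1, -0.1, -4.2]], [[0.86, -0.3, 0.03], [0.1, -0.1, -10.2]], [[1.25, -0.53, 0.03], [0.1, -0.1, -16.2]]]
```

```bash
python3 nx.py 5 8
```

```text
t 17.25 ang 75.7 yaw 73.9 r 0.0434 z 0.0437 Ft 2.78 Fr -1.12 fz -0.08 w 0.301 q7 -0.74
[[[-0.37, 0.09, 0.03], [0.1, -0.1, 6.8]], [[-0.74, 0.14, 0.03], [0.1, -0.1, 11.8]], [[-1.12, 0.15, 0.03], [0.1, -0.1, 16.8]], [[-1.5, 0.13, 0.03], [0.1, -0.1, 21.8]], [[-1.88, 0.07, 0.03], [0.1, -0.1, 26.8]], [[-2.25, -0.01, 0.03], [0.1, -0.1, 31.8]], [[-2.61, -0.13, 0.03], [0.1, -0.1, 36.8]], [[-2.96, -0.28, 0.03], [0.1, -0.1, 41.8]]]
```

Call:
servo_tool(
  plan=[
    [[-0.37,0.09,0],[0,0,6.8]],
    [[-0.74,0.14,0],[0,0,11.8]],
    [[-1.12,0.15,0],[0,0,16.8]],
    [[-1.5,0.13,0],[0,0,21.8]],
    [[-1.88,0.07,0],[0,0,26.8]],
    [[-2.25,-0.01,0],[0,0,31.8]],
    [[-2.61,-0.13,0],[0,0,36.8]],
    [[-2.96,-0.28,0],[0,0,41.8]],
  ],
)

```text
clock: 18.05
position: [0.4925, 0.0391, 0.0439]
ee_rot: [0.868, 1.389, -0.869]
force: [1.4, 2.0, -2.0]
width: 0.301
```

```bash
python3 nx.py 6 3
```

```text
t 18.05 ang 114.8 yaw 116.0 r 0.0441 z 0.0439 Ft -2.12 Fr 1.25 fz -1.96 w 0.301 q7 -0.16
[[[-0.38, -0.27, 0.01], [0.1, 0.0, 4.8]], [[-0.75, -0.52, 0.01], [0.1, 0.0, 10.8]], [[-1.1, -0.81, 0.01], [0.1, 0.0, 16.8]]]
```

Call:
servo_tool(
  plan=[
    [[-0.38,-0.25,0],[0,0,5]],
    [[-0.75,-0.52,0],[0,0,11]],
  ],
)

```text
clock: 18.25
position: [0.4854, 0.035, 0.0441]
ee_rot: [0.719, 1.447, -0.716]
force: [2.6, 2.6, -1.6]
width: 0.302
```

```bash
python3 nx.py 6 3
```

```text
t 18.25 ang 125.4 yaw 127.3 r 0.0442 z 0.0441 Ft -3.59 Fr 0.57 fz -1.63 w 0.302 q7 0.0
[[[-0.32, -0.34, -0.01], [-0.0, 0.1, 4.1]], [[-0.64, -0.66, -0.01], [-0.0, 0.1, 10.1]], [[-0.93, -1.01, -0.01], [-0.0, 0.1, 16.1]]]
```

Call:
servo_tool(
  plan=[
    [[-0.32,-0.34,0],[0,0,4]],
  ],
)

```text
clock: 18.35
position: [0.4823, 0.0327, 0.0443]
ee_rot: [0.662, 1.466, -0.656]
force: [1.9, 2.9, -1.7]
width: 0.298
```

```bash
python3 nx.py 6 3
```

```text
t 18.35 ang 130.5 yaw 131.6 r 0.0443 z 0.0443 Ft -3.33 Fr 1.03 fz -1.66 w 0.298 q7 0.07
[[[-0.28, -0.37, -0.03], [-0.2, 0.2, 4.8]], [[-0.58, -0.72, -0.03], [-0.2, 0.2, 10.8]], [[-0.84, -1.09, -0.03], [-0.2, 0.2, 16.8]]]
```

Call:
servo_tool(
  plan=[
    [[-0.28,-0.37,0],[0,0,5]],
  ],
)

```text
clock: 18.45
position: [0.4796, 0.0301, 0.0445]
ee_rot: [0.592, 1.487, -0.583]
force: [1.7, 2.6, -2.5]
width: 0.3
```

```bash
python3 nx.py 6 3
```

```text
t 18.45 ang 135.3 yaw 136.9 r 0.0442 z 0.0445 Ft -3.07 Fr 0.64 fz -2.49 w 0.3 q7 0.15
[[[-0.25, -0.39, -0.05], [-0.3, 0.2, 4.4]], [[-0.52, -0.76, -0.05], [-0.3, 0.2, 10.4]], [[-0.75, -1.15, -0.05], [-0.3, 0.2, 16.4]]]
```

Call:
servo_tool(
  plan=[
    [[-0.26,-0.39,0],[0,0,5]],
  ],
)

```text
clock: 18.55
position: [0.4776, 0.0275, 0.0448]
ee_rot: [0.523, 1.505, -0.508]
force: [6.1, 4.3, -6.1]
width: 0.3
```

```bash
python3 nx.py 6 3
```

```text
t 18.55 ang 139.5 yaw 142.2 r 0.0439 z 0.0448 Ft -7.19 Fr -1.85 fz -6.07 w 0.3 q7 0.23
[[[-0.25, -0.39, -0.08], [-0.4, 0.3, 3.2]], [[-0.49, -0.77, -0.08], [-0.4, 0.3, 9.2]], [[-0.68, -1.19, -0.08], [-0.4, 0.3, 15.2]]]
```

Call:
servo_tool(
  plan=[
    [[-0.23,-0.4,0],[-0.2,0.2,4]],
  ],
)

```text
clock: 18.65
position: [0.4758, 0.025, 0.0451]
ee_rot: [0.463, 1.52, -0.451]
force: [0.9, 4.5, -2.6]
width: 0.299
```

```bash
python3 nx.py 6 3
```

```text
t 18.65 ang 143.5 yaw 146.6 r 0.0438 z 0.0451 Ft -4.18 Fr 1.96 fz -2.65 w 0.299 q7 0.3
[[[-0.23, -0.39, -0.11], [-0.4, 0.2, 2.9]], [[-0.44, -0.8, -0.11], [-0.4, 0.2, 8.9]], [[-0.61, -1.22, -0.11], [-0.4, 0.2, 14.9]]]
```

Call:
servo_tool(
  plan=[
    [[-0.23,-0.39,-0.1],[-0.2,0.2,3]],
  ],
)

```text
clock: 18.75
position: [0.4741, 0.0226, 0.0445]
ee_rot: [0.417, 1.531, -0.408]
force: [0.6, 2.9, 2.1]
width: 0.299
```

```bash
python3 nx.py 6 3
```

```text
t 18.75 ang 147.4 yaw 149.8 r 0.0438 z 0.0445 Ft -2.79 Fr 1.06 fz 2.14 w 0.299 q7 0.35
[[[-0.2, -0.41, -0.05], [-0.3, 0.1, 3.5]], [[-0.38, -0.83, -0.05], [-0.3, 0.1, 9.5]], [[-0.52, -1.26, -0.05], [-0.3, 0.1, 15.5]]]
```

Call:
servo_tool(
  plan=[
    [[-0.2,-0.41,0],[-0.2,0.1,4]],
  ],
)

```text
clock: 18.85
position: [0.4723, 0.0197, 0.0448]
ee_rot: [0.358, 1.542, -0.351]
force: [2.0, 1.7, -2.0]
width: 0.3
```

```bash
python3 nx.py 6 3
```

```text
t 18.85 ang 151.8 yaw 154.1 r 0.0439 z 0.0448 Ft -2.43 Fr -0.92 fz -1.98 w 0.3 q7 0.41
[[[-0.16, -0.43, -0.08], [-0.2, 0.0, 3.7]], [[-0.31, -0.86, -0.08], [-0.2, 0.0, 9.7]], [[-0.42, -1.3, -0.08], [-0.2, 0.0, 15.7]]]
```

Call:
servo_tool(
  plan=[
    [[-0.16,-0.4,0],[-0.2,0,4]],
    [[-0.31,-0.83,0],[-0.2,0,9]],
    [[-0.4,-1.27,0],[-0.2,0,14]],
  ],
)

```text
clock: 19.15
position: [0.4678, 0.0083, 0.0449]
ee_rot: [0.161, 1.565, -0.157]
force: [-1.8, 4.0, -0.0]
width: 0.3
```

```bash
python3 nx.py -5 6
```

```text
t 19.15 ang 167.9 yaw 168.4 r 0.0442 z 0.0449 Ft -3.53 Fr 2.61 fz -0.03 w 0.3 q7 0.63
[[[0.16, 0.35, -0.09], [-0.1, 0.0, -5.5]], [[0.29, 0.71, -0.09], [-0.1, 0.0, -10.5]], [[0.45, 1.06, -0.09], [-0.1, 0.0, -15.5]], [[0.64, 1.38, -0.09], [-0.1, 0.0, -20.5]], [[0.85, 1.7, -0.09], [-0.1, 0.0, -25.5]], [[1.09, 1.99, -0.09], [-0.1, 0.0, -30.5]]]
```

Call:
servo_tool(
  plan=[
    [[0.13,0.35,0],[0,0,-5.5]],
    [[0.29,0.71,0],[0,0,-10.5]],
    [[0.45,1.06,0],[0,0,-15.5]],
    [[0.64,1.38,0],[0,0,-20.5]],
    [[0.85,1.7,0],[0,0,-25.5]],
    [[1.09,1.99,0],[0,0,-30.5]],
  ],
)

```text
clock: 19.75
position: [0.4783, 0.0278, 0.0449]
ee_rot: [0.578, 1.493, -0.576]
force: [-1.5, -2.6, 1.6]
width: 0.303
```

```bash
python3 nx.py -5.5 3
```

```text
t 19.75 ang 138.7 yaw 137.7 r 0.0436 z 0.0449 Ft 2.9 Fr -0.58 fz 1.61 w 0.303 q7 0.16
[[[0.3, 0.3, -0.09], [-0.1, 0.0, -4.5]], [[0.61, 0.57, -0.09], [-0.1, 0.0, -10.0]], [[0.95, 0.81, -0.09], [-0.1, 0.0, -15.5]]]
```

Pin ≈146.3°, drag 2.9 N (free). Now a 3‑row call ending mid-candidate.

Call:
servo_tool(
  plan=[
    [[0.3,0.3,0],[0,0,-4.5]],
    [[0.61,0.57,0],[0,0,-10]],
    [[0.95,0.81,0],[0,0,-15.5]],
  ],
)

```text
clock: 20.05
position: [0.4865, 0.0347, 0.0446]
ee_rot: [0.788, 1.424, -0.789]
force: [-0.9, -2.2, 0.9]
width: 0.305
```

```bash
python3 nx.py -5.5 3
```

```text
t 20.05 ang 124.5 yaw 122.0 r 0.0433 z 0.0446 Ft 1.97 Fr -1.35 fz 0.9 w 0.305 q7 -0.07
[[[0.34, 0.24, -0.06], [0.0, -0.1, -3.1]], [[0.72, 0.42, -0.06], [0.0, -0.1, -8.6]], [[1.11, 0.57, -0.06], [0.0, -0.1, -14.1]]]
```

```bash
python3 - <<'E'
from cell import arm
from h import *
p=arm.get_image("wrist"); cv2.imwrite("pics/w5.png",p["frame"])
p2=arm.get_image("scene"); c=p2["frame"][130:330,140:380]; cv2.imwrite("pics/s5.png",cv2.resize(c,None,fx=3.3,fy=3,interpolation=cv2.INTER_CUBIC))
for a in (125,132,139): 
    X=[.511+.044*np.cos(np.radians(a)),-.001+.044*np.sin(np.radians(a)),.068]; print(a,proj(p,X),(proj(p2,X)-[140,130])*[3.3,3])
E
python3 nx.py -6.5 3
```

```text
125 [320.58706535 342.49318582] [411.44895888 154.37310555]
132 [306.29821304 343.90227021] [399.94821538 152.14972308]
139 [292.38432574 346.83200382] [387.99672105 150.76743113]
t 20.15 ang 122.1 yaw 122.2 r 0.0438 z 0.0449 Ft 1.13 Fr -0.05 fz -0.23 w 0.302 q7 -0.07
[[[0.45, 0.21, -0.09], [-0.1, 0.1, -6.7]], [[0.91, 0.4, -0.09], [-0.1, 0.1, -13.2]], [[1.38, 0.53, -0.09], [-0.1, 0.1, -19.7]]]
```

View pics/w5.png

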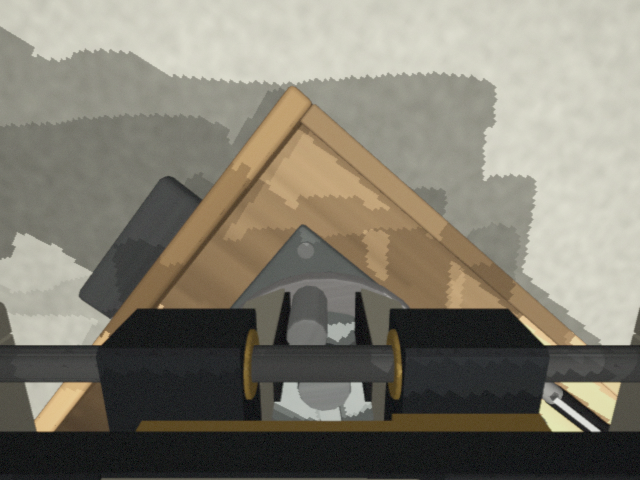

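View pics/s5.png

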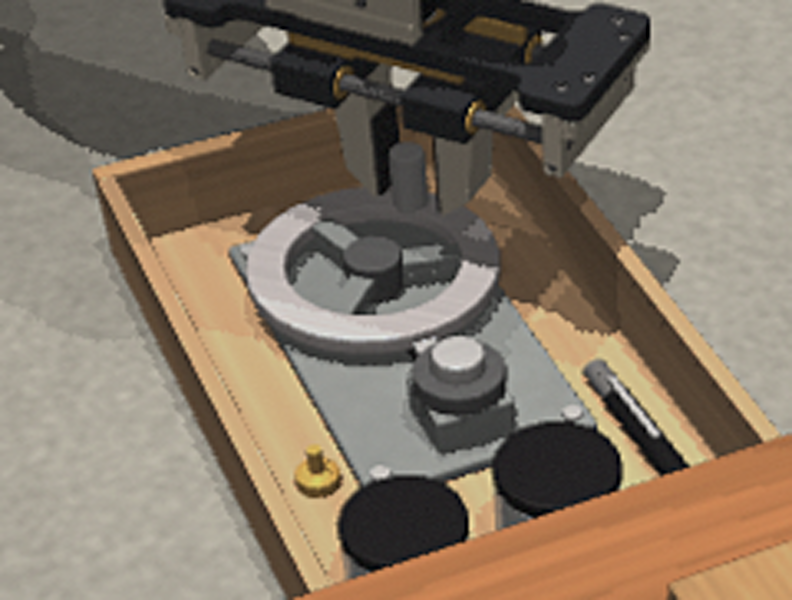

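Call:
servo_tool(
  plan=[
    [[0.45,0.21,-0.05],[0,0,-6.7]],
    [[0.91,0.4,-0.05],[0,0,-13.2]],
    [[1.38,0.53,-0.05],[0,0,-19.7]],
  ],
)

```text
clock: 20.45
position: [0.5007, 0.0412, 0.0442]
ee_rot: [1.048, 1.304, -1.047]
force: [-1.9, -1.1, 1.2]
width: 0.299
```

```bash
python3 nx.py -6.5 3
```

```text
t 20.45 ang 103.7 yaw 102.5 r 0.0434 z 0.0442 Ft 2.14 Fr -0.66 fz 1.17 w 0.299 q7 -0.35
[[[0.48, 0.1, -0.02], [-0.0, 0.0, -5.2]], [[0.98, 0.13, -0.02], [-0.0, 0.0, -11.7]], [[1.47, 0.11, -0.02], [-0.0, 0.0, -18.2]]]
```

Call:
servo_tool(
  plan=[
    [[0.48,0.1,0],[0,0,-5.2]],
    [[0.98,0.13,0],[0,0,-11.7]],
    [[1.47,0.11,0],[0,0,-18.2]],
  ],
)

```text
clock: 20.75
position: [0.5145, 0.0422, 0.044]
ee_rot: [1.283, 1.161, -1.284]
force: [-2.9, -1.4, 0.3]
width: 0.298
```

```bash
python3 nx.py -6.5 3
```

```text
t 20.75 ang 85.4 yaw 84.2 r 0.0434 z 0.044 Ft 2.75 Fr -1.66 fz 0.28 w 0.298 q7 -0.6
[[[0.49, -0.05, 0.0], [-0.0, -0.1, -5.3]], [[0.97, -0.18, 0.0], [-0.0, -0.1, -11.8]], [[1.43, -0.35, 0.0], [-0.0, -0.1, -18.3]]]
```

Call:
servo_tool(
  plan=[
    [[0.49,-0.05,0],[0,0,-5.3]],
    [[0.97,-0.18,0],[0,0,-11.8]],
  ],
)

```text
clock: 20.95
position: [0.5231, 0.0406, 0.0437]
ee_rot: [1.43, 1.051, -1.434]
force: [-1.9, -0.9, 1.8]
width: 0.303
```

```bash
python3 nx.py -6.5 3
```

```text
t 20.95 ang 73.8 yaw 72.4 r 0.0433 z 0.0437 Ft 1.6 Fr -1.41 fz 1.79 w 0.303 q7 -0.75
[[[0.47, -0.15, 0.03], [-0.0, -0.2, -5.2]], [[0.91, -0.36, 0.03], [-0.0, -0.2, -11.7]], [[1.33, -0.63, 0.03], [-0.0, -0.2, -18.2]]]
```

Call:
servo_tool(
  plan=[
    [[0.47,-0.15,0],[0,0,-5.2]],
    [[0.91,-0.36,0],[0,-0.1,-11.7]],
  ],
)

```text
clock: 21.15
position: [0.5313, 0.0374, 0.0434]
ee_rot: [1.573, 0.926, -1.576]
force: [-3.1, 0.2, 1.1]
width: 0.303
```

```bash
python3 nx.py -6.5 3
```

```text
t 21.15 ang 62.1 yaw 60.8 r 0.0434 z 0.0434 Ft 2.86 Fr -1.26 fz 1.13 w 0.303 q7 -0.9
[[[0.43, -0.24, 0.06], [-0.1, -0.2, -5.1]], [[0.82, -0.54, 0.06], [-0.1, -0.2, -11.6]], [[1.17, -0.89, 0.06], [-0.1, -0.2, -18.1]]]
```

Call:
servo_tool(
  plan=[
    [[0.43,-0.24,0.06],[0,-0.1,-5]],
    [[0.82,-0.54,0.06],[0,-0.1,-11.5]],
  ],
)

```text
clock: 21.35
position: [0.5382, 0.0325, 0.0436]
ee_rot: [1.71, 0.789, -1.713]
force: [-2.3, 0.6, -0.4]
width: 0.302
```

```bash
python3 nx.py -6.5 3
```

```text
t 21.35 ang 50.9 yaw 49.3 r 0.0432 z 0.0436 Ft 2.14 Fr -1.02 fz -0.38 w 0.302 q7 -1.05
[[[0.39, -0.31, 0.04], [-0.1, -0.2, -4.9]], [[0.71, -0.68, 0.04], [-0.1, -0.2, -11.4]], [[0.99, -1.08, 0.04], [-0.1, -0.2, -17.9]]]
```

Call:
servo_tool(
  plan=[
    [[0.39,-0.31,0.04],[0,-0.1,-5]],
    [[0.71,-0.68,0.04],[0,-0.1,-11.5]],
  ],
)

```text
clock: 21.55
position: [0.5442, 0.0263, 0.0435]
ee_rot: [1.841, 0.636, -1.843]
force: [-1.8, 1.5, -0.1]
width: 0.301
```

```bash
python3 nx.py -6.5 3
```

```text
t 21.55 ang 39.5 yaw 37.9 r 0.043 z 0.0435 Ft 2.34 Fr -0.46 fz -0.09 w 0.301 q7 -1.19
[[[0.33, -0.37, 0.05], [-0.2, -0.1, -4.9]], [[0.58, -0.79, 0.05], [-0.2, -0.1, -11.4]], [[0.77, -1.25, 0.05], [-0.2, -0.1, -17.9]]]
```

Call:
servo_tool(
  plan=[
    [[0.33,-0.37,0.05],[-0.1,0,-5]],
    [[0.58,-0.79,0.05],[-0.1,0,-11.5]],
  ],
)

```text
clock: 21.75
position: [0.5488, 0.0192, 0.0436]
ee_rot: [1.963, 0.466, -1.97]
force: [-2.2, 1.3, -0.1]
width: 0.298
```

```bash
python3 nx.py -6.5 3
```

```text
t 21.75 ang 28.1 yaw 26.4 r 0.0429 z 0.0436 Ft 2.18 Fr -1.35 fz -0.06 w 0.298 q7 -1.33
[[[0.26, -0.42, 0.04], [-0.2, -0.2, -4.8]], [[0.42, -0.89, 0.04], [-0.2, -0.2, -11.3]], [[0.52, -1.37, 0.04], [-0.2, -0.2, -17.8]]]
```

```bash
python3 nx.py 6.5 12
```

```text
t 21.75 ang 28.1 yaw 26.4 r 0.0429 z 0.0436 Ft 2.18 Fr -1.35 fz -0.06 w 0.298 q7 -1.33
[[[-0.2, 0.45, 0.04], [-0.2, -0.2, 8.2]], [[-0.5, 0.84, 0.04], [-0.2, -0.2, 14.7]], [[-0.85, 1.19, 0.04], [-0.2, -0.2, 21.2]], [[-1.23, 1.51, 0.04], [-0.2, -0.2, 27.7]], [[-1.64, 1.77, 0.04], [-0.2, -0.2, 34.2]], [[-2.09, 1.99, 0.04], [-0.2, -0.2, 40.7]], [[-2.55, 2.16, 0.04], [-0.2, -0.2, 47.2]], [[-3.03, 2.27, 0.04], [-0.2, -0.2, 53.7]], [[-3.52, 2.32, 0.04], [-0.2, -0.2, 60.2]], [[-4.01, 2.33, 0.04], [-0.2, -0.2, 66.7]], [[-4.51, 2.27, 0.04], [-0.2, -0.2, 73.2]], [[-4.99, 2.16, 0.04], [-0.2, -0.2, 79.7]]]
```

Call:
servo_tool(
  plan=[
    [[-0.2,0.45,0.04],[0,0,8.2]],
    [[-0.5,0.84,0.04],[0,0,14.7]],
    [[-0.85,1.19,0.04],[0,0,21.2]],
    [[-1.23,1.51,0.04],[0,0,27.7]],
    [[-1.64,1.77,0.04],[0,0,34.2]],
    [[-2.09,1.99,0.04],[0,0,40.7]],
    [[-2.55,2.16,0.04],[0,0,47.2]],
    [[-3.03,2.27,0.04],[0,0,53.7]],
    [[-3.52,2.32,0.04],[0,0,60.2]],
    [[-4.01,2.33,0.04],[0,0,66.7]],
    [[-4.51,2.27,0.04],[0,0,73.2]],
    [[-4.99,2.16,0.04],[0,0,79.7]],
  ],
)

```text
clock: 22.95
position: [0.4995, 0.0418, 0.0442]
ee_rot: [0.99, 1.333, -0.995]
force: [2.1, 2.5, -2.1]
width: 0.3
```

```bash
python3 nx.py 6.5 3
```

```text
t 22.95 ang 105.0 yaw 106.7 r 0.0443 z 0.0442 Ft -2.73 Fr 1.89 fz -2.15 w 0.3 q7 -0.29
[[[-0.45, -0.23, -0.02], [0.1, -0.1, 4.9]], [[-0.9, -0.44, -0.02], [0.1, -0.1, 11.4]], [[-1.32, -0.69, -0.02], [0.1, -0.1, 17.9]]]
```

Call:
servo_tool(
  plan=[
    [[-0.45,-0.2,0],[0,0,5]],
    [[-0.9,-0.44,0],[0,0,11.5]],
    [[-1.32,-0.69,0],[0,0,18]],
  ],
)

```text
clock: 23.25
position: [0.4869, 0.0362, 0.0446]
ee_rot: [0.746, 1.438, -0.746]
force: [1.5, 2.6, -2.0]
width: 0.299
```

```bash
python3 nx.py 6.5 4
```

```text
t 23.25 ang 123.0 yaw 125.2 r 0.0444 z 0.0446 Ft -2.67 Fr 1.32 fz -1.97 w 0.299 q7 -0.03
[[[-0.35, -0.36, -0.06], [-0.0, 0.0, 4.3]], [[-0.71, -0.7, -0.06], [-0.0, 0.0, 10.8]], [[-1.04, -1.07, -0.06], [-0.0, 0.0, 17.3]], [[-1.31, -1.48, -0.06], [-0.0, 0.0, 23.8]]]
```

Pin ≈115.5° free. Now 3 rows ending around pin 134°.

Call:
servo_tool(
  plan=[
    [[-0.37,-0.34,0],[0,0,4.3]],
    [[-0.71,-0.7,0],[0,0,10.8]],
    [[-1.04,-1.07,0],[0,0,17.3]],
  ],
)

```text
clock: 23.55
position: [0.4773, 0.0275, 0.045]
ee_rot: [0.508, 1.509, -0.501]
force: [5.7, 7.2, -5.4]
width: 0.297
```

```bash
python3 nx.py 6.5 4
```

```text
t 23.55 ang 139.9 yaw 143.1 r 0.0441 z 0.045 Ft -9.18 Fr 0.33 fz -5.37 w 0.297 q7 0.24
[[[-0.25, -0.44, -0.1], [-0.2, 0.2, 3.3]], [[-0.5, -0.86, -0.1], [-0.2, 0.2, 9.8]], [[-0.7, -1.31, -0.1], [-0.2, 0.2, 16.3]], [[-0.84, -1.78, -0.1], [-0.2, 0.2, 22.8]]]
```

Call:
servo_tool(
  plan=[
    [[-0.28,-0.46,-0.05],[-0.1,0.1,4]],
  ],
)

```text
clock: 23.65
position: [0.475, 0.0247, 0.0449]
ee_rot: [0.447, 1.523, -0.438]
force: [1.2, 4.1, 0.0]
width: 0.297
```

```bash
python3 nx.py 6.5 4
```

```text
t 23.65 ang 144.5 yaw 147.6 r 0.0442 z 0.0449 Ft -4.03 Fr 1.4 fz 0.04 w 0.297 q7 0.31
[[[-0.21, -0.46, -0.09], [-0.3, 0.2, 3.3]], [[-0.42, -0.9, -0.09], [-0.3, 0.2, 9.8]], [[-0.59, -1.37, -0.09], [-0.3, 0.2, 16.3]], [[-0.69, -1.85, -0.09], [-0.3, 0.2, 22.8]]]
```

```bash
python3 nx.py -6.5 10
```

```text
t 23.65 ang 144.5 yaw 147.6 r 0.0442 z 0.0449 Ft -4.03 Fr 1.4 fz 0.04 w 0.297 q7 0.31
[[[0.36, 0.35, -0.09], [-0.3, 0.2, -9.7]], [[0.71, 0.69, -0.09], [-0.3, 0.2, -16.2]], [[1.1, 1.0, -0.09], [-0.3, 0.2, -22.7]], [[1.52, 1.26, -0.09], [-0.3, 0.2, -29.2]], [[1.97, 1.47, -0.09], [-0.3, 0.2, -35.7]], [[2.44, 1.62, -0.09], [-0.3, 0.2, -42.2]], [[2.92, 1.73, -0.09], [-0.3, 0.2, -48.7]], [[3.41, 1.78, -0.09], [-0.3, 0.2, -55.2]], [[3.9, 1.77, -0.09], [-0.3, 0.2, -61.7]], [[4.39, 1.71, -0.09], [-0.3, 0.2, -68.2]]]
```

Call:
servo_tool(
  plan=[
    [[0.36,0.35,-0.05],[-0.1,0,-9.7]],
    [[0.71,0.69,-0.05],[-0.2,0.1,-16.2]],
    [[1.1,1.0,-0.05],[-0.2,0.1,-22.7]],
    [[1.48,1.24,-0.05],[-0.2,0.1,-28.2]],
  ],
)

```text
clock: 24.05
position: [0.4891, 0.0367, 0.0442]
ee_rot: [0.824, 1.407, -0.824]
force: [-0.9, -2.2, 0.2]
width: 0.295
```

```bash
python3 nx.py -6 4
```

```text
t 24.05 ang 120.2 yaw 119.4 r 0.0436 z 0.0442 Ft 1.91 Fr -1.43 fz 0.17 w 0.295 q7 -0.11
[[[0.41, 0.2, -0.02], [0.1, 0.1, -5.2]], [[0.84, 0.36, -0.02], [0.1, 0.1, -11.2]], [[1.28, 0.48, -0.02], [0.1, 0.1, -17.2]], [[1.73, 0.55, -0.02], [0.1, 0.1, -23.2]]]
```

Call:
servo_tool(
  plan=[
    [[0.41,0.2,0],[0,0,-5.2]],
    [[0.84,0.36,0],[0,0,-11.2]],
    [[1.28,0.48,0],[0,0,-17.2]],
  ],
)

```text
clock: 24.35
position: [0.5011, 0.0413, 0.0441]
ee_rot: [1.05, 1.301, -1.053]
force: [-2.1, -1.6, 1.2]
width: 0.299
```

```bash
python3 nx.py 6.5 5
```

```text
t 24.35 ang 103.2 yaw 102.1 r 0.0435 z 0.0441 Ft 2.4 Fr -1.1 fz 1.18 w 0.299 q7 -0.35
[[[-0.47, -0.14, -0.01], [0.1, -0.0, 7.5]], [[-0.93, -0.33, -0.01], [0.1, -0.0, 14.0]], [[-1.36, -0.57, -0.01], [0.1, -0.0, 20.5]], [[-1.76, -0.86, -0.01], [0.1, -0.0, 27.0]], [[-2.12, -1.19, -0.01], [0.1, -0.0, 33.5]]]
```

Call:
servo_tool(
  plan=[
    [[-0.47,-0.14,0],[0,0,7.5]],
    [[-0.93,-0.33,0],[0,0,14]],
    [[-1.36,-0.57,0],[0,0,20.5]],
    [[-1.76,-0.86,0],[0,0,27]],
    [[-2.12,-1.19,0],[0,0,33.5]],
    [[-2.45,-1.56,0],[0,0,40]],
    [[-2.73,-1.97,0],[0,0,46.5]],
  ],
)

```text
clock: 25.05
position: [0.4747, 0.0237, 0.0445]
ee_rot: [0.423, 1.526, -0.419]
force: [3.1, 5.0, -2.8]
width: 0.301
```

```bash
python3 nx.py 6.5 4
```

```text
t 25.05 ang 145.8 yaw 149.2 r 0.0439 z 0.0445 Ft -5.86 Fr 0.29 fz -2.81 w 0.301 q7 0.33
[[[-0.22, -0.44, -0.05], [-0.1, 0.2, 3.1]], [[-0.43, -0.89, -0.05], [-0.1, 0.2, 9.6]], [[-0.58, -1.36, -0.05], [-0.1, 0.2, 16.1]], [[-0.68, -1.84, -0.05], [-0.1, 0.2, 22.6]]]
```

Call:
servo_tool(
  plan=[
    [[-0.22,-0.44,0],[0,0.1,3.1]],
    [[-0.43,-0.89,0],[0,0.1,9.6]],
    [[-0.58,-1.36,0],[0,0.1,16.1]],
    [[-0.68,-1.84,0],[0,0.1,22.6]],
  ],
)

```text
clock: 25.45
position: [0.4675, 0.0065, 0.0447]
ee_rot: [0.109, 1.567, -0.101]
force: [-1.2, 3.4, 1.4]
width: 0.302
```

```bash
python3 nx.py -6.5 7
```

```text
t 25.45 ang 170.2 yaw 172.4 r 0.0441 z 0.0447 Ft -3.17 Fr 1.72 fz 1.43 w 0.302 q7 0.7
[[[0.17, 0.47, -0.07], [-0.3, 0.1, -8.7]], [[0.34, 0.93, -0.07], [-0.3, 0.1, -15.2]], [[0.56, 1.38, -0.07], [-0.3, 0.1, -21.7]], [[0.82, 1.79, -0.07], [-0.3, 0.1, -28.2]], [[1.13, 2.18, -0.07], [-0.3, 0.1, -34.7]], [[1.48, 2.52, -0.07], [-0.3, 0.1, -41.2]], [[1.87, 2.82, -0.07], [-0.3, 0.1, -47.7]]]
```

Call:
servo_tool(
  plan=[
    [[0.17,0.47,0],[-0.2,0,-8.7]],
    [[0.34,0.93,0],[-0.2,0,-15.2]],
    [[0.54,1.34,0],[-0.2,0,-21]],
    [[0.77,1.73,0],[-0.2,0,-27]],
    [[1.06,2.1,0],[-0.2,0,-33]],
    [[1.37,2.43,0],[-0.2,0,-39]],
    [[1.7,2.7,0],[-0.2,0,-45]],
  ],
)

```text
clock: 26.15
position: [0.4834, 0.0322, 0.0445]
ee_rot: [0.716, 1.447, -0.719]
force: [-4.0, -7.9, 3.3]
width: 0.305
```

```bash
python3 nx.py -6.5 4
```

```text
t 26.15 ang 129.7 yaw 127.3 r 0.0432 z 0.0445 Ft 8.08 Fr -3.53 fz 3.27 w 0.305 q7 0.0
[[[0.38, 0.32, -0.05], [0.2, 0.1, -4.1]], [[0.8, 0.56, -0.05], [0.2, 0.1, -10.6]], [[1.26, 0.76, -0.05], [0.2, 0.1, -17.1]], [[1.73, 0.9, -0.05], [0.2, 0.1, -23.6]]]
```

Call:
servo_tool(
  plan=[
    [[-0.25,-0.17,0],[0,0,5]],
    [[-0.45,-0.3,0],[0,0,9]],
    [[-0.45,-0.3,0],[0,0,9]],
    [[-0.45,-0.3,0],[0,0,9]],
  ],
)

```text
clock: 26.55
position: [0.4789, 0.0294, 0.0445]
ee_rot: [0.596, 1.485, -0.597]
force: [0.5, 0.3, 0.7]
width: 0.299
```

```bash
python3 nx.py -6.5 1; python3 - <<'E'
from cell import arm
from h import *
p=arm.get_image("wrist"); cv2.imwrite("pics/w6.png",p["frame"])
for a in (130,137,144): 
    X=[.511+.044*np.cos(np.radians(a)),-.001+.044*np.sin(np.radians(a)),.068]; print(a,proj(p,X))
E
```

```text
t 26.55 ang 136.5 yaw 136.3 r 0.0442 z 0.0445 Ft -0.51 Fr -0.17 fz 0.74 w 0.299 q7 0.13
[[[0.41, 0.29, -0.05], [0.1, 0.1, -6.3]]]
130 [334.57800884 345.38304039]
137 [320.21711024 344.74601135]
144 [305.8840327  345.65722691]
```

View pics/w6.png

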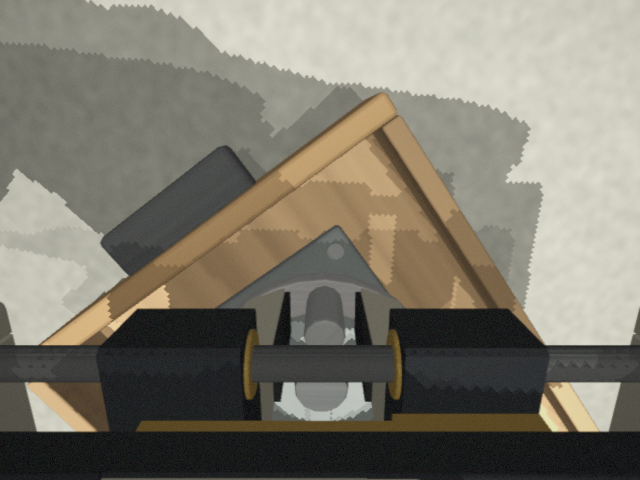

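Call:
servo_tool(
  plan=[
    [[0,0,2],[0,0,0]],
    [[0,0,5],[0,0,0]],
    [[0,0,9],[0,0,0]],
    [[0,0,10],[0,0,0]],
    [[0,0,10],[0,0,0]],
  ],
)

```text
clock: 27.1
position: [0.4803, 0.0296, 0.146]
ee_rot: [0.597, 1.481, -0.597]
force: [-0.0, -0.7, -0.4]
width: 0.298
```

```bash
python3 nx.py -6.5 1; python3 - <<'E'
from cell import arm
from h import *
p=arm.get_image("wrist"); cv2.imwrite("pics/w7.png",p["frame"])
for a in (130,137,144): 
    X=[.511+.044*np.cos(np.radians(a)),-.001+.044*np.sin(np.radians(a)),.068]; print(a,proj(p,X))
E
```

```text
t 27.1 ang 135.1 yaw 136.2 r 0.0434 z 0.146 Ft 0.53 Fr -0.48 fz -0.42 w 0.298 q7 0.28
[[[0.36, 0.34, -10.2], [0.1, 0.3, -7.6]]]
130 [327.96434591 255.32490792]
137 [319.20897951 254.92694584]
144 [310.47063871 255.54183039]
```

View pics/w7.png

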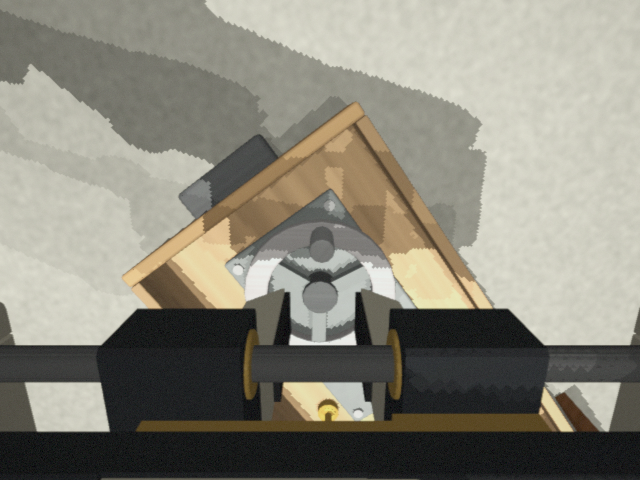

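Call:
servo_tool(
  plan=[
    [[4,-1,0],[0,0,8]],
    [[8,-2.5,0],[0,0,16]],
    [[12,-4,0],[0,0,24]],
    [[16.3,-4.8,0],[0,0,32]],
    [[16.3,-4.8,0],[0,0,37]],
    [[16.3,-4.8,0],[0,0,37]],
    [[16.3,-4.8,0],[0,0,37]],
  ],
  grip=0,
)

```text
clock: 27.85
position: [0.641, -0.0182, 0.1428]
ee_rot: [0.095, 1.568, -0.094]
force: [0.1, 0.9, 0.2]
width: 0.004
```

```bash
python3 nx.py -6.5 1; python3 - <<'E'
from cell import arm
from h import *
p=arm.get_image("wrist"); cv2.imwrite("pics/w8.png",p["frame"])
for q in("marker_top","crank_pin"):
    for d in arm.search_frame(p,q)[:2]: print(q,d["at"],d["score"],ray(p,d["at"],.058))
for nm,X in (("mark",[.606,-.0135,.058]),("pin136",[.511+.044*np.cos(np.radians(136)),-.001+.044*np.sin(np.radians(136)),.068]),("axis",[.511,-.001,.04])): print(nm,proj(p,X))
p=arm.get_image("top"); c=p["frame"][180:390,280:450]; cv2.imwrite("pics/t8.png",cv2.resize(c,None,fx=2.8,fy=2.8,interpolation=cv2.INTER_CUBIC))
E
```

```text
t 27.85 ang -7.5 yaw 173.1 r 0.1311 z 0.1428 Ft 0.92 Fr -0.04 fz 0.2 w 0.004 q7 0.95
[[[-8.78, 0.67, -9.88], [-0.0, 0.1, 172.8]]]
marker_top [323.9, 190.9] 0.74 [ 0.60252234 -0.01175104  0.058     ]
marker_top [323.3, 47.8] 0.57 [ 0.52466229 -0.00285118  0.058     ]
crank_pin [325.2, 50.4] 0.58 [ 0.52606878 -0.00197463  0.058     ]
crank_pin [407.9, 236.4] 0.35 [0.63695877 0.03674173 0.058     ]
mark [321.70146776 196.9296694 ]
pin136 [378.58618195 -66.14675755]
axis [323.64078278  26.94419324]
```

View pics/w8.png

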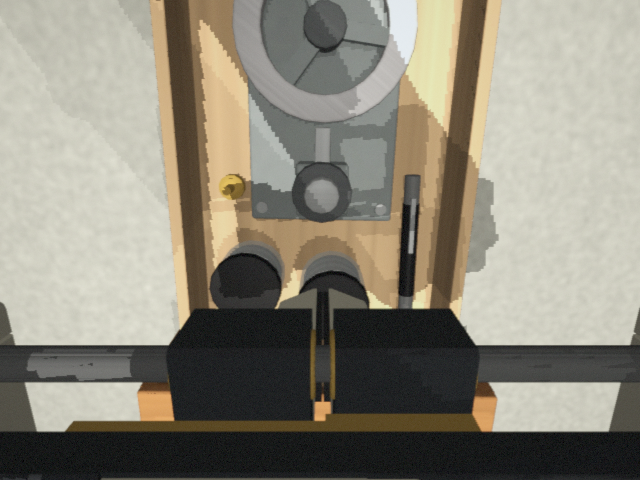

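Call:
servo_tool(
  plan=[
    [[-3.6,0.5,0],[0,0,0]],
    [[-3.6,0.5,-3],[0,0,0]],
    [[-3.6,0.5,-6],[0,0,0]],
    [[-3.6,0.5,-7],[0,0,0]],
    [[-3.6,0.5,-7],[0,0,0]],
  ],
)

```text
clock: 28.55
position: [0.6047, -0.0137, 0.0738]
ee_rot: [0.093, 1.567, -0.094]
force: [-0.4, 0.3, 0.4]
width: 0.004
```

```bash
python3 nx.py -6.5 1; python3 - <<'E'
from cell import arm
from h import *
p=arm.get_image("scene"); c=p["frame"][130:330,140:380]; cv2.imwrite("pics/s9.png",cv2.resize(c,None,fx=3.3,fy=3,interpolation=cv2.INTER_CUBIC))
X=[.511+.044*np.cos(np.radians(136)),-.001+.044*np.sin(np.radians(136)),.068]; print((proj(p,X)-[140,130])*[3.3,3])
E
```

```text
t 28.55 ang -7.7 yaw 173.2 r 0.0946 z 0.0738 Ft 0.2 Fr -0.44 fz 0.44 w 0.004 q7 0.87
[[[-5.15, 0.2, -2.98], [0.1, 0.1, 172.6]]]
[393.16377881 151.25556304]
```

View pics/s9.png

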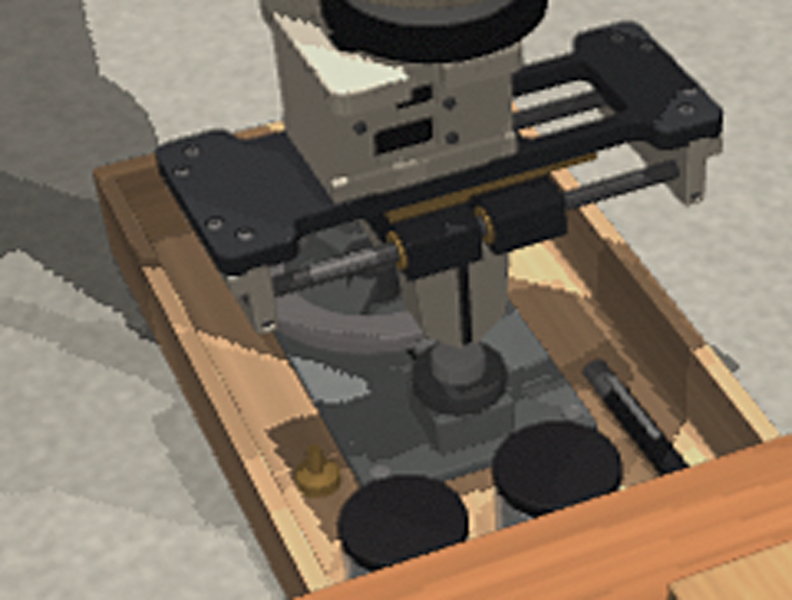

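Call:
servo_tool(
  plan=[
    [[0,0,-1],[0,0,0]],
    [[0,0,-1.5],[0,0,0]],
    [[0,0,-1.9],[0,0,0]],
    [[0,0,-2.2],[0,0,0]],
    [[0,0,-2.2],[0,0,0]],
  ],
)

```text
clock: 29.1
position: [0.6066, -0.013, 0.0559]
ee_rot: [0.092, 1.563, -0.094]
force: [-6.9, -1.6, 25.8]
width: 0.005
```

```bash
python3 nx.py -6.5 1; python3 - <<'E'
from cell import arm
from h import *
p=arm.get_image("scene"); c=p["frame"][180:280,220:340]; cv2.imwrite("pics/s10.png",cv2.resize(c,None,fx=6,fy=6,interpolation=cv2.INTER_CUBIC))
st=arm.observe(); print(st["position"],st["force"],st["ft_torque"],st["clock"])
E
```

```text
t 29.1 ang -7.2 yaw 173.2 r 0.0964 z 0.0559 Ft -2.45 Fr -6.63 fz 25.79 w 0.005 q7 0.85
[[[-5.33, 0.18, -1.19], [0.1, 0.3, 173.1]]]
[ 0.6066506  -0.01305915  0.05591438] [-7.48600054 -1.68935516 27.10450328] [-0.45782722  1.58119758 -0.0224604 ] 29.15
```

View pics/s10.png

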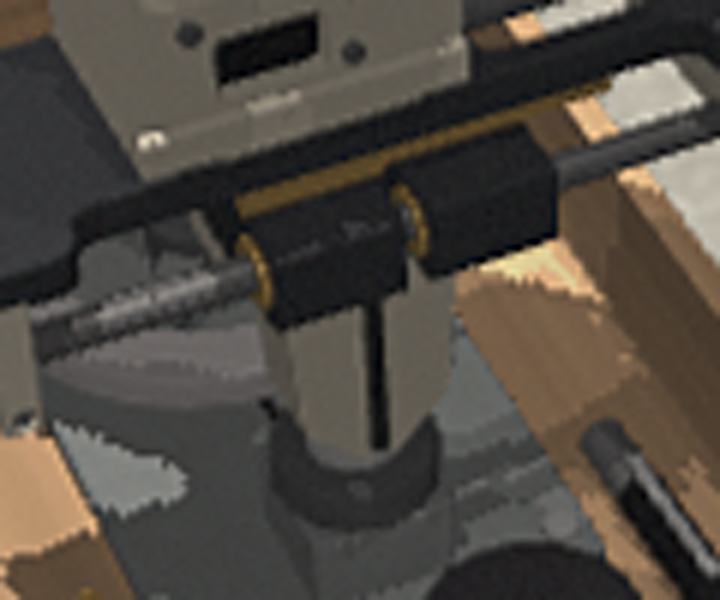

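```bash
python3 - <<'E'
from cell import arm
from h import *
p=arm.get_image("scene")
for z in(.052,.054,.056,.058):
  for nm,X in (("c",(.605,-.0135)),("far",(.605+.011,-.0135)),("tipfar",(.6066+.0095,-.013))):
    print(z,nm,((proj(p,[*X,z])-[220,180])*6).round(0))
E
sed -n 1,1p /dev/null
```

```text
0.052 c [352. 433.]
0.052 far [379. 464.]
0.052 tipfar [381. 463.]
0.054 c [352. 427.]
0.054 far [378. 457.]
0.054 tipfar [380. 457.]
0.056 c [352. 420.]
0.056 far [378. 451.]
0.056 tipfar [380. 450.]
0.058 c [351. 414.]
0.058 far [377. 444.]
0.058 tipfar [380. 444.]
```

Call:
servo_tool(
  plan=[
    [[0,0,0],[0,0,0]],
    [[0,0,0],[0,0,0]],
  ],
)

```text
clock: 29.4
position: [0.6067, -0.0131, 0.0569]
ee_rot: [0.092, 1.562, -0.095]
force: [-1.2, 0.2, 4.4]
width: 0.003
```

Call:
servo_tool(
  plan=[
    [[0,0,0.15],[0,0,0]],
    [[0,0,0.15],[0,0,0]],
  ],
)

```text
clock: 29.6
position: [0.6068, -0.013, 0.0587]
ee_rot: [0.092, 1.561, -0.095]
force: [-1.0, -0.4, 2.6]
width: 0.002
```

Call:
servo_tool(
  plan=[
    [[0,0,0.2],[0,0,0]],
    [[0,0,0.2],[0,0,0]],
  ],
)

```text
clock: 29.8
position: [0.6068, -0.0131, 0.0608]
ee_rot: [0.092, 1.561, -0.095]
force: [-1.0, -0.4, 2.0]
width: 0.004
```

Call:
servo_tool(
  plan=[
    [[0,0,1.5],[0,0,0]],
    [[0,0,5],[0,0,0]],
    [[0,0,9],[0,0,0]],
    [[-3,0,13],[0,0,0]],
    [[-6,-4,16],[0,0,0]],
    [[-6,-9,16],[0,0,0]],
    [[-6,-14,16],[0,0,0]],
    [[-6,-19,16],[0,0,0]],
    [[-6,-20,16],[0,0,0]],
    [[-6,-20,16],[0,0,0]],
  ],
)

```text
clock: 30.8
position: [0.5462, -0.2167, 0.2209]
ee_rot: [0.096, 1.562, -0.1]
force: [-0.1, 1.5, -0.9]
width: 0.007
```

```bash
python3 - <<'E'
from cell import arm
from h import *
st=arm.observe(); print(st["position"],st["force"],st["clock"])
p2=arm.get_image("scene"); c=p2["frame"][130:330,140:380]; cv2.imwrite("pics/s11.png",cv2.resize(c,None,fx=3.3,fy=3,interpolation=cv2.INTER_CUBIC))
p=arm.get_image("top"); c=p["frame"][180:390,280:450]; cv2.imwrite("pics/t11.png",cv2.resize(c,None,fx=2.8,fy=2.8,interpolation=cv2.INTER_CUBIC))
for a in (130,136,142):
    X=[.511+.044*np.cos(np.radians(a)),-.001+.044*np.sin(np.radians(a)),.068]; print(a,(proj(p,X)-[280,180])*2.8,(proj(p2,X)-[140,130])*[3.3,3])
E
```

```text
[ 0.54620783 -0.21671579  0.22087301] [-0.09326026  1.49425771 -0.86427207] 30.8
130 [149.54647206 449.3197962 ] [403.28705557 152.70012265]
136 [155.82537038 456.11142833] [393.16377881 151.25556304]
142 [162.77396879 462.20920343] [382.77629495 150.43693736]
```

View pics/t11.png

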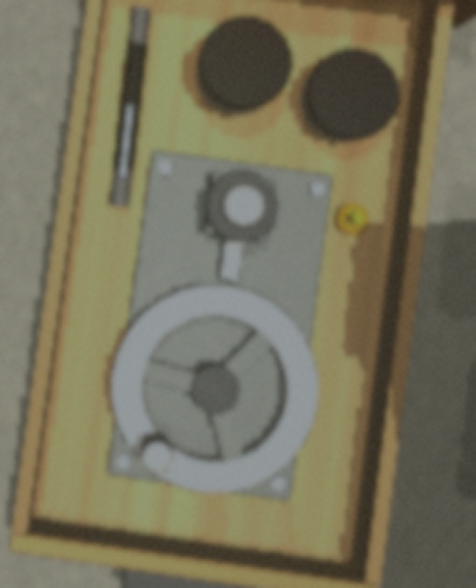

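View pics/s11.png

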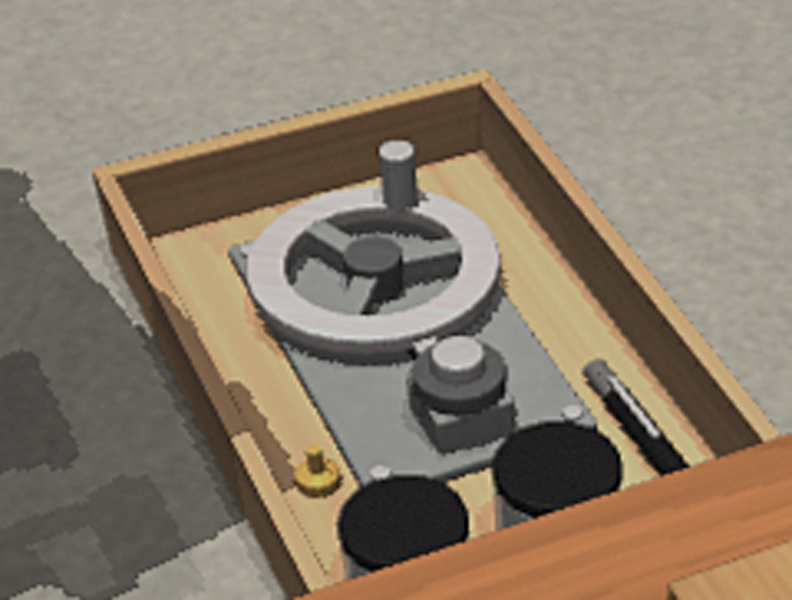

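```bash
python3 - <<'E'
from cell import arm
print(arm.sign_off(), arm.observe()["clock"])
E
```

```text
the job is handed in; nothing more can be done
the job is handed in; nothing more can be done
```

I found the tight spot, left the ring resting in it with the pin let go, and pressed the marking plunger fully down. The plunger came up again, and I handed the job in at about 31 s of the 72 s allowed.

**Finding the spot:** I turned the ring both ways by its pin, held loosely between the fingers.
- The drag was mostly 2–3 N and rose to 8–9 N with the pin at about 131–144° in world axes.
- I left the pin at about 136.5°. The final wrist and top pictures put it at 135–137°.
- The strongest wrist force I read while turning was about 9–10 N, well under the 24 N limit.

**Pressing the plunger:** the upward force reached 27 N. On release it fell from 4.4 to 2.0 N over about 4 mm, which fits the spring coming back from fully down.

**Last pictures:** the plunger is up, the arm is clear, and both tubes, the lens pen and the thumbscrew look unmoved.

**What did not fully agree:**
- **Drag readings:** some slow or one-step readings inside the spot showed only 2–5 N. I fixed the middle from where the drag rose and fell in both directions, so it is good to about ±3°. I felt raised drag over only about 12°, against the stated 20°.
- **Tool height:** it read about 4 mm high when the plunger was at its bottom stop (56 mm against the expected 52 mm). I therefore judged the full press from the force rather than the height.
- **Force on the hidden pad:** this cannot be measured directly. I inferred it only from the drag.

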